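# Load in-line gas filters in the purge rack, stepped end outward, and lock them

## Robot

A 6-joint arm with a two-finger parallel gripper is mounted at the origin on a cart in front of the work surface, level with it; the furniture and walls round the work are solid. World frame = base frame: x ahead of the robot, y to its left, z up, the work surface at z = 0. Lengths are in mm, angles in degrees, forces in N, time in s.
With the tool pointing down it reaches from about 350 to 850 mm from the base axis. Payload 8.1 kg.
Tool frame: the origin (TCP) lies midway between the tips of the shut fingers; the grasp point (between the pads) lies 19 mm behind it (hold_point_z is the distance from the TCP to the grasp point, in mm); z points along the fingers, y is the direction in which the jaws open and shut (so a half turn about z gives the same grasp; the last joint's range is limited). The gripper opens to 85 mm and grips with 20 to 120 N. Pads are 22 mm wide; open, the fingers measure 114 mm over their backs; the gripper's body (76 mm by 85 mm) begins 54 mm behind the grasp point. The pads swing forward as they close: fully open they stand 13 mm farther back than shut.
Start: joints at [62.429, 7.471, 85.268, -0, 87.261, -4.893], TCP at [231.307, 553.626, 231.292] pointing down, gripper open.
Joint ranges: [-169.43, 169.43], [-51.17, 129.36], [1.28, 143.12], [-76.62, 256.62], [0, 156.53], [-152.29, 152.29]. Speed limits (degrees/s): [136.94, 136.94, 159.86, 180, 180, 180].

## Interface

Orientations are given as [roll, pitch, yaw] about the fixed x, y, z axes, in that order (R = Rz(yaw) Ry(pitch) Rx(roll)).
In Python, from bench import sense, snapshot, camera_params, hand_in, hold_point_z gives the robot as it stands.
- The arm moves only by the tool servo_tool, never from a script. Its argument "motion" is a list of rows, each a list of 7 numbers: the finger opening in mm, from 0 to 85.4, then the shift along the tool's x, y, z in mm, then the turn, a rotation vector about the tool's x, y, z in rad. A call has 1 to 10 rows; each row shifts and turns the pose as measured when the row begins, along the tool's axes as they then stand; what a row does not reach is not made up. A row lasts 1/10 s, in which the tool goes at most 50 mm and 8.59 degrees, less where a joint would pass 70% of its speed; a pose out of reach is approached as far as the arm can. A call with a gripper value outside its range is refused whole. The fingers move at their own pace and stop on an object; "force" is the grip in N (left out, the last holds). Time passes only in rows, so rows that do not move let the fingers close. It gives the time, the measured TCP pose, the force and the opening at its end, in the units of the state.
- sense(): the state, without advancing time (a new reading comes with each control period).
- snapshot(name): name is "side" or "top" or "wrist"; returns the picture (420x560x3 uint8, blue, green, red); there is no depth.
- camera_params(name): a dict with "fx", "fy", "cx", "cy" (pixels), "R" (3x3) and "t" (3): a world point X has camera coordinates R X + t; the wrist camera has in their place "tool_from_camera" (4x4, takes a point from camera to tool coordinates, whose origin is the TCP and whose axes are the flange's). Camera axes: x right, y down, z forward; pixel columns grow to the right and rows downward; lengths in mm; the calibration is good to about 2 mm. A picture is of the moment at which its call begins: read the wrist's pose just before it. camera_params takes no time and is no camera call.
- hand_in(): hands the job in, once; it reports no verdict.
The state is a dict: "time": time; "joint_pos": joint angles; "qd": joint speeds; "joint_efforts": joint torques, N m; "tool_pos": TCP position; "tcp_rot": TCP orientation; "ft_force": force on the tool from outside, world axes, zero at the start; "wrist_torque": the same for the moment, N m; "finger_gap": finger opening in mm.
Only numpy, scipy, OpenCV 4.12 (cv2) and the standard library are available. Lean on these libraries where they do the work, as an engineer would, in place of code of your own. Each camera call takes 0.05 s, during which the arm holds its last target. There are 200 camera calls.

## Task

Slacken the hexagon nut of the purge rack anticlockwise as far as it goes, swing the hold-down bar right aside, then lay every gas filter lying on the bench in a nest of its own. Both ends look alike, so feel for the stepped end: it belongs in the narrow notch on the far side, and only then does a filter lie fully home. Then swing the bar back across the row as far as it goes, and after that turn the nut clockwise until it is tight again; do not knock over the glass jar.

Things in the scene. Friction and masses are not known exactly. Their poses are not given: they have to be found in the camera images.
- rack: purge rack, fixed: plate 112 x 288 mm, 8 mm thick; origin under its middle, x away from the robot, y along its row of three nests, z up. On it stand two combs, tops 30 mm above the bench: the near comb (x = -38 to -28 mm) with notches 34 mm wide, the far comb (x = 36 to 46 mm) with notches 28 mm wide, open down to the plate. At y = +150 mm stands the post with bar and nut
- nest1 (a point): centre of a filter's body when home in the nest nearest the post (26 mm above the bench, rack x = 0, y = +64 mm); axes as the rack. A filter lies with its body on the plate between the combs (3 mm play each way along x), its stubs in the notches; with its full 30 mm stub at the far comb it cannot go down and lies tilted and some 4 mm too high
- nest2 (a point): the same for the middle nest (y = 0)
- nest3 (a point): the same for the nest farthest from the post (y = -64 mm)
- bar (a joint): steel hold-down bar 26 mm wide, 46 to 56 mm above the bench (filters lying home reach 44 mm), turning about the upright post and reaching 218 mm from it. Value in rad: 0 = across the row of nests (stop), growing as it swings counter-clockwise seen from above, free end away from the robot, to 1.65 (stop); it stays where it is left (friction under 1 N at the knob)
- bar_knob (a point): point to grip on the black upright knob on the bar, 75 mm from the post's axis: round, 16 mm in diameter, from 55 to 87 mm above the bench, this point at 79 mm
- nut (a joint): captive brass hexagon nut on top of the bar's post, 30 mm across flats, 72 to 94 mm above the bench. Value in rad: grows clockwise seen from above, 2.6 = tight (stop); 0 = slack (stop); it starts tight or nearly so. Friction 0.1 N m. It neither rises nor sinks and does not block the bar. At value 0 two flats face along rack +y and -y; they turn with it
- nut_top (a point): point on the nut's axis at its top face, 94 mm above the bench (does not turn; axes as the rack)
- filter1: gas filter, loose, 140 g: square metal body 36 x 36 x 50 mm with a black round stub 22 mm long on each end, 94 mm overall. One stub is 30 mm thick all along; the other for 8 mm only, its outer 14 mm stepped down to 25 mm. Origin at the body's centre, x along its length, y and z square to its faces. The frame does not tell which end has the step: it differs between filters. May be absent
- filter2: gas filter, loose, 140 g: square metal body 36 x 36 x 50 mm with a black round stub 22 mm long on each end, 94 mm overall. One stub is 30 mm thick all along; the other for 8 mm only, its outer 14 mm stepped down to 25 mm. Origin at the body's centre, x along its length, y and z square to its faces. The frame does not tell which end has the step: it differs between filters. May be absent
- filter3: gas filter, loose, 140 g: square metal body 36 x 36 x 50 mm with a black round stub 22 mm long on each end, 94 mm overall. One stub is 30 mm thick all along; the other for 8 mm only, its outer 14 mm stepped down to 25 mm. Origin at the body's centre, x along its length, y and z square to its faces. The frame does not tell which end has the step: it differs between filters. May be absent
- tray_back: green tray of culture bottles, fixed, left of the filters and the rack: 354 x 437 mm over its rim, which is 70 mm high; origin under its middle, its right-hand rim at y = -218 mm in its frame, from x = -177 to 177 mm. The bottles in it stand up to 125 mm high
- hoses (a point): a point on the left of the bench, behind the left tray, 0.15 m up, where stiff fixed black hoses hang; they run from the gas stand over the back and left of the bench, so an arm that starts over the left tray must first draw in toward its base before it swings to the right, and keep clear of them
- bail_jar: empty glass jar 114 mm high, bystander, origin under it

How it is judged (in metres and radians):
On the way, in this order (a step that is already met when the one before it is completed fails the run):
1. the nut is slackened (value of joint nut below 0.3 rad), for 0.2 s.
2. the bar is swung aside by more than 1.2 rad (value of joint bar above 1.2 rad), for 0.2 s.
3. every filter lies home in a nest ((horizontal distance between filter1 and nest1 below 0.008 m or horizontal distance between filter1 and nest2 below 0.008 m or horizontal distance between filter1 and nest3 below 0.008 m) and z of each of filter1, filter2, filter3 in the frame of rack below 0.0285 m and angle between the x axis of each of filter1, filter2, filter3 and the x axis of rack, either way round below 0.06 rad and (horizontal distance between filter2 and nest1 below 0.008 m or horizontal distance between filter2 and nest2 below 0.008 m or horizontal distance between filter2 and nest3 below 0.008 m) and (horizontal distance between filter3 and nest1 below 0.008 m or horizontal distance between filter3 and nest2 below 0.008 m or horizontal distance between filter3 and nest3 below 0.008 m)), for 0.3 s.
4. the bar is back across the row (value of joint bar below 0.1 rad), for 0.2 s.
5. the nut is tight (value of joint nut above 2.4 rad), for 0.2 s.
At the end, for the whole second after the job is handed in: Every filter lies at rest within 8 mm of a nest's centre, no more than 2.5 mm above its home height and within 0.06 rad of the rack's x axis; the bar is within 0.1 rad of its stop across the row; the nut is at more than 2.4 rad (all of step 3 and linear speed of each of filter1, filter2, filter3 below 0.02 m/s and value of joint bar below 0.1 rad and value of joint nut above 2.4 rad); the robot touches nothing.
It fails at once if the glass jar is knocked over (angle between bail_jar's own z axis and vertical above 0.5 rad).
Of filter1, filter2, filter3 only 2 to 3 are there at a start; the rules pass over those that are not, and their reading is None.
At some moment in a run one of filter1, filter2, filter3 may be knocked a few centimetres aside while the robot is not near it.
Once in a run the grip may slacken for a moment while it holds something.
It also fails if it takes over 200 s, if anything falls off the work surface, if the arm or the gripper's body presses on something with over 40 N, if the wrist force passes 120 N, or if a joint passes its speed limit or range.

## Working session

There is one attempt and no reset: what is moved stays moved. The work goes in short steps, Python scripts to look and compute and a tool call to move; the robot and the scene stay as the last step left them, time stands still between calls to the robot, and variables do not carry over. Pictures are saved under pics/ and viewed, about 12 in all and at most 16, crops included, and the job is handed in when it is done.

Besides the shell and the picture viewer there is one more tool, called after "Emit:" as a command line: name --pt "numbers of a row" for each row, then --argument value for the rest. servo_tool: Moves the arm, as the interface text tells. Its arguments: {"type":"object","properties":{"motion":{"type":"array"},"force":{"type":"number"}},"required":["motion"]}

```bash
mkdir -p pics; ls; cat > h.py <<'E'
import numpy as np, cv2
from scipy.spatial.transform import Rotation as Ro
from bench import sense, snapshot, camera_params, hand_in, hold_point_z
def Rt(s): return Ro.from_euler('xyz',s['tcp_rot'],degrees=True).as_matrix()
def st():
    s=sense(); print('t',np.round(s['time'],2),'pos',np.round(s['tool_pos'],1),'rpy',np.round(s['tcp_rot'],1),'F',np.round(s['ft_force'],1),'gap',np.round(s['finger_gap'],1),'q',np.round(s['joint_pos'],1)); return s
def cam(name,s=None):
    p=camera_params(name)
    K=np.array([[p['fx'],0,p['cx']],[0,p['fy'],p['cy']],[0,0,1]])
    if name=='wrist':
        T=np.array(p['tool_from_camera']); R=Rt(s); o=R@T[:3,3]+np.array(s['tool_pos']); Rc=R@T[:3,:3]
    else:
        Rc=np.array(p['R']).T; o=-Rc@np.array(p['t'])
    return K,Rc,o
def ray(name,uv,z,s=None):
    K,Rc,o=cam(name,s); d=Rc@np.linalg.solve(K,[uv[0],uv[1],1]); return o+d*(z-o[2])/d[2]
def proj(name,X,s=None):
    K,Rc,o=cam(name,s); p=K@(Rc.T@(np.array(X,float)-o)); return p[:2]/p[2]
E
python3 - <<'E'
from h import *
s=st(); print(hold_point_z)
for n in ['side','top']:
    im=snapshot(n); cv2.imwrite(f'pics/{n}0.png',cv2.resize(im,None,fx=1.4,fy=1.4,interpolation=cv2.INTER_CUBIC))
    K,R,o=cam(n); print(n,K[0,0],K[0,2],K[1,2],o,R[:,2])
print(camera_params('wrist'))
E
```

```text
pics
t 0.0 pos [231.1 553.1 230.2] rpy [-179.9   -0.   157.3] F [-0.1 -0.1  0.4] gap 85.0 q [62.4  7.5 85.3 -0.  87.3 -4.9]
18.700000000000003
side 396.2044875484854 278.96132318722647 203.81255477799021 [613.04943617 994.65984709 618.86958461] [-0.0671769  -0.86627906 -0.49502309]
top 391.25727247130334 286.5716670040283 212.5597643692924 [ 459.25969163   57.08555571 1138.72755671] [ 0.09641766 -0.00796596 -0.99530909]
{'fx': 358.75450311586076, 'fy': 358.75450311586076, 'cx': 276.7626840882806, 'cy': 211.00665592153055, 'tool_from_camera': array([[ 9.10961565e-05, -9.65737051e-01, -2.59522523e-01,
         6.58256654e+01],
       [ 9.99999966e-01,  1.51718720e-04, -2.13562337e-04,
         1.35784717e+00],
       [ 2.45619486e-04, -2.59522494e-01,  9.65737032e-01,
        -1.42252909e+02],
       [ 0.00000000e+00,  0.00000000e+00,  0.00000000e+00,
         1.00000000e+00]])}
```

View pics/side0.png

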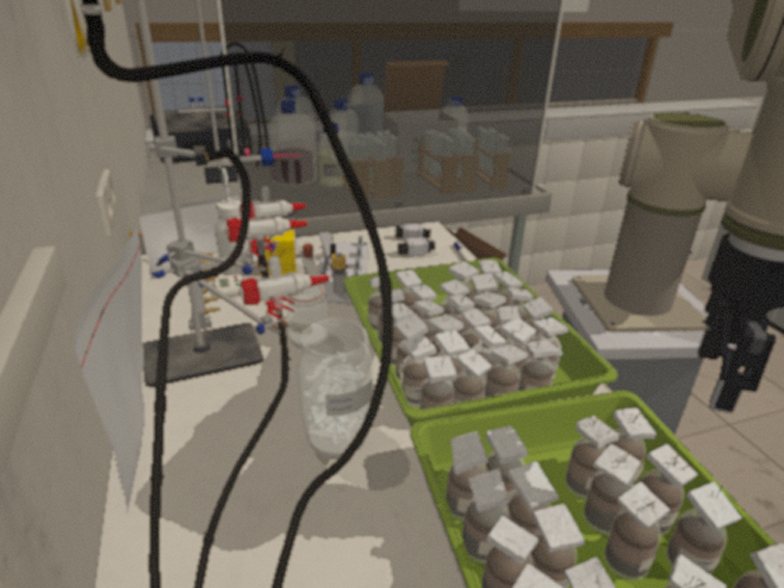

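View pics/top0.png

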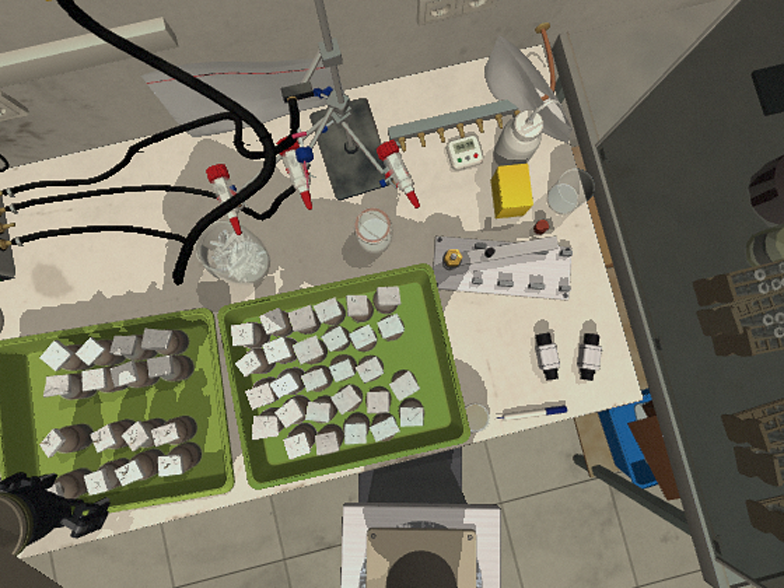

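Top view (784-px scale): nut (453,257), knob (489,253), rack to its right, two filters at (546,355) and (589,355), and glassware at (375,230), (478,415) and (570,190). Next, an enlarged crop.

```bash
python3 - <<'E'
from h import *
im=snapshot('top'); c=im[150:310,290:460]; cv2.imwrite('pics/top1.png',cv2.resize(c,None,fx=4.7,fy=3.75*4.7/4.7*1.0,interpolation=cv2.INTER_CUBIC) if 0 else cv2.resize(c,None,fx=3.75,fy=3.75,interpolation=cv2.INTER_CUBIC))
E
```

```text
(no output)
```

View pics/top1.png

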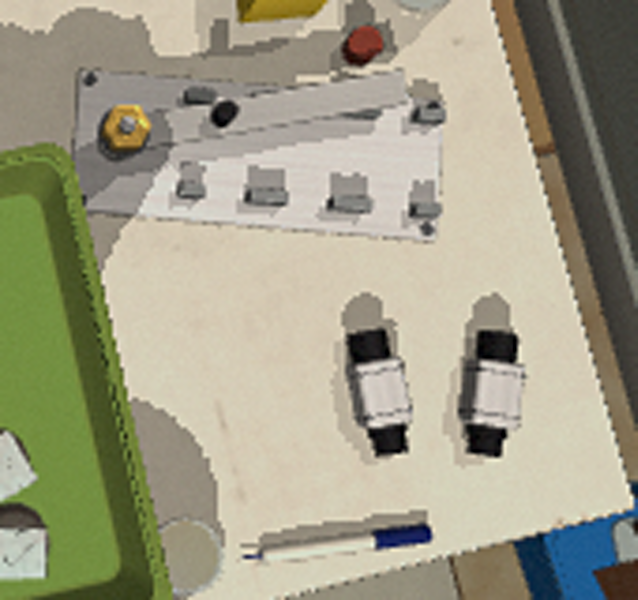

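```bash
python3 - <<'E'
from h import *
P=lambda x,y,z:np.round(ray('top',(290+(x-.5)/3.75,150+(y-.5)/3.75),z),0)
for n,x,y,z in [('nut',127,128,94),('knob',225,112,87),('barend',405,90,56),('c1',80,70,8),('c2',80,210,8),('c3',437,240,8),('c4',440,118,8),
 ('far comb R',430,108,30),('near R',424,208,30),('near1',191,190,30),('near2',266,197,30),('near3',349,204,30),('farL',200,95,30),
 ('f1a',368,333,15),('f1b',390,455,15),('f1c',382,390,36),('f2a',497,333,15),('f2b',486,455,15),('f2c',492,390,36),('jar?',190,555,114),('jarlow',190,555,0),('cap',362,45,30),('tray corner',60,150,70)]: print(n,P(x,y,z))
for n,x,y in [('jar2',375/1.4,230/1.4),('j3',570/1.4,190/1.4)]: print(n,ray('top',(x,y),60))
E
```

```text
nut [640. -50.  94.]
knob [ 655. -122.   87.]
barend [ 680. -263.   56.]
c1 [700. -22.   8.]
c2 [590. -23.   8.]
c3 [ 572. -301.    8.]
c4 [ 668. -304.    8.]
far comb R [ 671. -290.   30.]
near R [ 594. -284.   30.]
near1 [ 604. -106.   30.]
near2 [ 600. -163.   30.]
near3 [ 596. -227.   30.]
farL [ 678. -113.   30.]
f1a [ 499. -245.   15.]
f1b [ 406. -261.   15.]
f1c [ 455. -249.   36.]
f2a [ 500. -344.   15.]
f2b [ 408. -334.   15.]
f2c [ 457. -332.   36.]
jar? [340. -95. 114.]
jarlow [ 327. -111.    0.]
cap [ 720. -238.   30.]
tray corner [627.  -4.  70.]
jar2 [698.59030251 103.46934399  60.        ]
j3 [ 789.21722152 -288.8572189    60.        ]
```

Emit:
servo_tool --pt "60 0 -45 0 0 0 0" --pt "60 0 -45 0 0 0 0" --pt "60 0 -45 0 0 0 0" --pt "60 -30 -10 0 0 0 0.07" --pt "60 -44 0 0 0 0 0.1" --pt "60 -44 0 0 0 0 0.1" --pt "60 -44 0 0 0 0 0.1" --pt "60 -44 0 0 0 0 0.1" --pt "60 -44 0 0 0 0 0.1" --pt "60 -44 0 0 0 0 0.1"

```text
time: 1.15
tool_pos: [397.3, 225.4, 222.2]
tcp_rot: [-179.3, 0.4, 118.2]
ft_force: [0.5, 1.0, 0.1]
finger_gap: 60.0
```

```bash
cat >> h.py <<'E'
def plan(tgt,n,gap,yaw=None,s=None):
    """tgt world xyz, yaw deg (None keep): n rows from the present pose, tool kept pointing straight down"""
    s=s or st(); p=np.array(s['tool_pos'],float); R=Rt(s); y0=s['tcp_rot'][2]; yaw=y0 if yaw is None else yaw
    dy=(yaw-y0+180)%360-180; rows=[]
    for i in range(1,n+1):
        a=i/n; p2=np.array(s['tool_pos'])*(1-a)+np.array(tgt)*a
        R2=Ro.from_euler('xyz',[180,0,y0+dy*a],degrees=True).as_matrix()
        d=R.T@(p2-p); w=Ro.from_matrix(R.T@R2).as_rotvec()
        rows.append([gap]+[round(float(v),1) for v in d]+[round(float(v),3) for v in w]); p,R=p2,R2
    print(rows)
E
python3 -c "
from h import *
plan((500,-60,230),10,60,40)"
```

```text
t 1.15 pos [397.3 225.4 222.2] rpy [-179.3    0.4  118.2] F [0.5 1.  0.1] gap 60.0 q [ 23.5 -14.3 107.1  -0.4  87.9  -4.7]
[[60, -30.0, -4.4, -0.5, -0.013, 0.007, 0.136], [60, -30.3, -0.3, -0.8, 0.0, -0.0, 0.136], [60, -30.1, 3.8, -0.8, -0.0, -0.0, 0.136], [60, -29.3, 7.9, -0.8, 0.0, -0.0, 0.136], [60, -27.9, 11.8, -0.8, 0.0, -0.0, 0.136], [60, -26.1, 15.5, -0.8, 0.0, -0.0, 0.136], [60, -23.7, 18.9, -0.8, -0.0, -0.0, 0.136], [60, -20.9, 21.9, -0.8, 0.0, -0.0, 0.136], [60, -17.8, 24.6, -0.8, 0.0, -0.0, 0.136], [60, -14.3, 26.8, -0.8, 0.0, -0.0, 0.136]]
```

Emit:
servo_tool --pt "60 -30 -4 -1 -0.013 0.007 0.136" --pt "60 -30 0 -1 0 0 0.136" --pt "60 -30 4 -1 0 0 0.136" --pt "60 -29 8 -1 0 0 0.136" --pt "60 -28 12 -1 0 0 0.136" --pt "60 -26 15 -1 0 0 0.136" --pt "60 -24 19 -1 0 0 0.136" --pt "60 -21 22 -1 0 0 0.136" --pt "60 -18 25 -1 0 0 0.136" --pt "60 -14 27 -1 0 0 0.136"

```text
time: 2.15
tool_pos: [496.1, -76.9, 230.5]
tcp_rot: [-179.9, 0.1, 36.8]
ft_force: [0.1, 1.3, 0.1]
finger_gap: 59.8
```

```bash
python3 -c "
from h import *
plan((575,-75,240),5,60,27)"
```

```text
t 2.15 pos [496.1 -76.9 230.5] rpy [-1.799e+02  1.000e-01  3.680e+01] F [0.1 1.3 0.1] gap 59.8 q [-14.6  -7.7 100.5  -0.   87.3  38.6]
[[60, 12.9, 9.1, -1.9, -0.001, 0.001, 0.034], [60, 13.2, 8.7, -1.9, 0.0, -0.0, 0.034], [60, 13.5, 8.2, -1.9, -0.0, -0.0, 0.034], [60, 13.7, 7.8, -1.9, -0.0, -0.0, 0.034], [60, 14.0, 7.3, -1.9, 0.0, -0.0, 0.034]]
```

Emit:
servo_tool --pt "50 13 9 -2 0 0 0.034" --pt "50 13 9 -2 0 0 0.034" --pt "50 13 8 -2 0 0 0.034" --pt "50 14 8 -2 0 0 0.034" --pt "50 14 7 -2 0 0 0.034" --pt "50 0 0 0 0 0 0"

```text
time: 2.75
tool_pos: [576.7, -81.3, 238.0]
tcp_rot: [-179.9, 0.3, 25.9]
ft_force: [-0.9, -0.5, 0.0]
finger_gap: 50.3
```

```bash
python3 -c "
from h import *
s=st(); im=snapshot('wrist'); cv2.imwrite('pics/w1.png',cv2.resize(im,None,fx=1.4,fy=1.4,interpolation=cv2.INTER_CUBIC))
print(proj('wrist',(640,-50,94),s)*1.4)"
```

```text
t 2.75 pos [576.7 -81.3 238. ] rpy [-179.9    0.3   25.9] F [-0.9 -0.5  0. ] gap 50.3 q [-13.    4.9  87.3  -0.1  88.1  51.1]
[389.10873333 150.70529033]
```

View pics/w1.png

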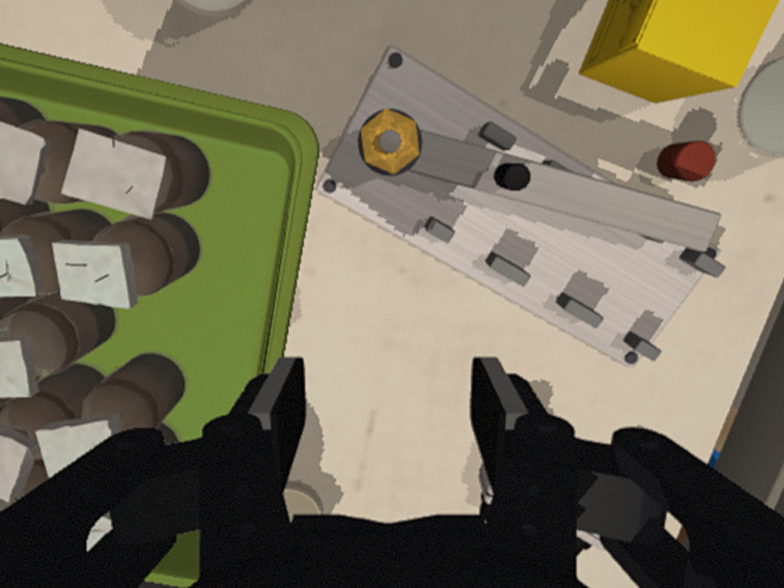

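```bash
python3 - <<'E'
from h import *
s=st()
P=lambda x,y,z:ray('wrist',(x/1.4,y/1.4),z,s)
for n,x,y,z in [('nut',391,141,94),('nutV1',388,108,94),('nutV2',393,175,94),('knob',513,178,87),('cL',319,188,8),('cF',392,47,8),('cR',632,367,8),('n1',439,225,30),('n2',508,263,30),('n3',580,305,30),('n4',643,342,30),('barT',720,212,56),('barB',712,243,56)]: print(n,np.round(P(x,y,z),1))
a=P(319,188,8);b=P(632,367,8);c=P(392,47,8)
print(np.degrees(np.arctan2(*(a-b)[1::-1])),np.linalg.norm(a-b),np.degrees(np.arctan2(*(c-a)[1::-1])),np.linalg.norm(c-a))
E
```

```text
t 2.8 pos [575.8 -81.2 237.7] rpy [-179.9    0.4   26. ] F [ 0.7 -0.5 -0.2] gap 49.9 q [-13.    4.8  87.4  -0.1  88.1  51. ]
nut [644.  -48.6  94. ]
nutV1 [658.4 -39.7  94. ]
nutV2 [628.3 -57.5  94. ]
knob [ 656.4 -119.6   87. ]
cL [594.1 -15.2   8. ]
cF [701.  -21.8   8. ]
cR [ 575.5 -296.5    8. ]
n1 [ 610.1 -102.5   30. ]
n2 [ 607.7 -159.    30. ]
n3 [ 603.5 -221.2   30. ]
n4 [ 599.5 -278.2   30. ]
barT [ 697.9 -255.9   56. ]
barB [ 679.3 -263.2   56. ]
86.20932174322844 281.96107329856346 -3.5153682678938494 107.12487482058418
```

```bash
python3 -c "
from h import *
plan((644,-49,140),5,50,29)"
```

```text
t 2.8 pos [575.8 -81.2 237.7] rpy [-179.9    0.4   26. ] F [ 0.7 -0.5 -0.2] gap 49.9 q [-13.    4.8  87.4  -0.1  88.1  51. ]
[[50, 15.2, 0.2, 19.5, -0.003, 0.006, -0.011], [50, 15.1, 0.3, 19.5, -0.0, 0.0, -0.011], [50, 15.1, 0.5, 19.5, -0.0, 0.0, -0.011], [50, 15.1, 0.7, 19.5, 0.0, 0.0, -0.011], [50, 15.1, 0.8, 19.5, 0.0, 0.0, -0.011]]
```

Emit:
servo_tool --pt "50 15 0 19 0 0.006 -0.011" --pt "50 15 0 19 0 0 -0.011" --pt "50 15 0 19 0 0 -0.011" --pt "50 15 1 20 0 0 -0.011" --pt "50 15 1 20 0 0 -0.011" --pt "50 0 0 0 0 0 0"

```text
time: 3.4
tool_pos: [640.9, -47.9, 137.6]
tcp_rot: [-179.8, 0.1, 29.5]
ft_force: [-0.5, 0.1, -1.0]
finger_gap: 50.0
```

```bash
python3 - <<'E'
from h import *
s=st();im=snapshot('wrist'); cv2.imwrite('pics/w2.png',im[60:300,150:410].repeat(2,0).repeat(2,1))
print(proj('wrist',(643,-49,94),s))
plan((643,-49,74),4,50,29)
E
```

```text
t 3.4 pos [640.9 -47.9 137.6] rpy [-1.798e+02  1.000e-01  2.950e+01] F [-0.5  0.1 -1. ] gap 50.0 q [-8.9 17.5 83.7  0.1 79.  51.6]
[282.38426852 237.88067618]
t 3.45 pos [641.1 -48.4 139.3] rpy [-1.799e+02  1.000e-01  2.950e+01] F [ 0.  -0.6 -0.4] gap 49.9 q [-8.9 17.4 83.7  0.  79.1 51.6]
[[50, 0.4, 0.4, 16.3, -0.002, 0.001, 0.002], [50, 0.4, 0.4, 16.3, 0.0, -0.0, 0.002], [50, 0.4, 0.4, 16.3, 0.0, -0.0, 0.002], [50, 0.4, 0.4, 16.3, 0.0, -0.0, 0.002]]
```

View pics/w2.png

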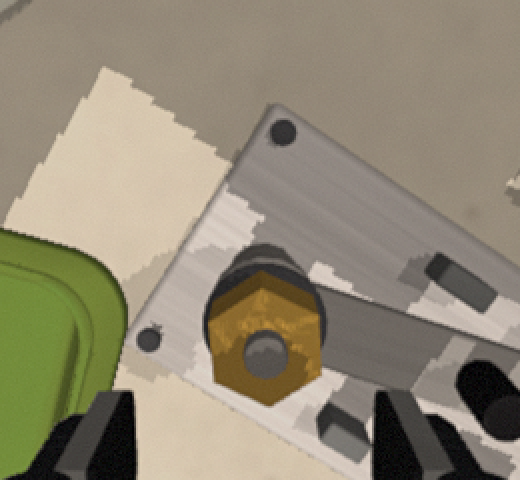

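Emit:
servo_tool --pt "50 1 0 16 0 0 0" --pt "50 1 0 16 0 0 0" --pt "50 1 0 16 0 0 0" --pt "50 0 0 16 0 0 0" --pt "28 0 0 0 0 0 0" --pt "20 0 0 0 0 0 0" --pt "20 0 0 0 0 0 0" --pt "20 0 0 0 0 0 0" --force 50

```text
time: 4.25
tool_pos: [643.8, -49.7, 74.4]
tcp_rot: [179.8, -0.1, 29.4]
ft_force: [1.1, 0.3, -3.5]
finger_gap: 29.3
```

Emit:
servo_tool --pt "20 0 0 0 0 0 -0.14" --pt "20 0 0 0 0 0 -0.14" --pt "20 0 0 0 0 0 -0.14" --pt "20 0 0 0 0 0 -0.14" --pt "20 0 0 0 0 0 -0.14" --pt "20 0 0 0 0 0 -0.14" --pt "20 0 0 0 0 0 -0.14" --pt "20 0 0 0 0 0 -0.14"

```text
time: 5.05
tool_pos: [644.5, -50.1, 74.4]
tcp_rot: [179.7, 0.1, 95.9]
ft_force: [1.6, -1.0, -3.2]
finger_gap: 29.5
```

Emit:
servo_tool --pt "20 0 0 0 0 0 -0.14" --pt "20 0 0 0 0 0 -0.14" --pt "20 0 0 0 0 0 -0.14" --pt "20 0 0 0 0 0 -0.14" --pt "20 0 0 0 0 0 -0.14" --pt "20 0 0 0 0 0 -0.14" --pt "20 0 0 0 0 0 -0.14"

```text
time: 5.75
tool_pos: [645.2, -49.7, 74.4]
tcp_rot: [179.9, 0.3, 154.4]
ft_force: [1.3, -0.1, -3.0]
finger_gap: 29.3
```

```bash
python3 -c "
from h import *
s=st();print(s['wrist_torque'])"
```

```text
t 5.75 pos [645.2 -49.7  74.4] rpy [179.9   0.3 154.4] F [ 1.3 -0.1 -3. ] gap 29.3 q [ -8.9  21.1  86.2  -0.   72.4 -73.4]
[ 0.0123175  -0.06415158 -0.17207966]
```

Emit:
servo_tool --pt "20 0 0 0 0 0 -0.14" --pt "20 0 0 0 0 0 -0.14" --pt "20 0 0 0 0 0 -0.1" --pt "20 0 0 0 0 0 -0.03" --pt "20 0 0 0 0 0 0" --pt "20 0 0 0 0 0 0"

```text
time: 6.35
tool_pos: [644.7, -49.3, 74.5]
tcp_rot: [180.0, 0.3, 178.9]
ft_force: [-0.1, 0.2, -2.8]
finger_gap: 29.0
```

```bash
python3 -c "
from h import *
s=st();print(s['wrist_torque'])"
```

```text
t 6.35 pos [644.7 -49.3  74.5] rpy [180.    0.3 178.9] F [-0.1  0.2 -2.8] gap 29.0 q [ -8.9  21.1  86.2   0.1  72.4 -97.9]
[ 0.07500687  0.05941524 -1.00212318]
```

Emit:
servo_tool --pt "45 0 0 0 0 0 0" --pt "45 0 0 0 0 0 0" --pt "45 0 0 -25 0 0 0" --pt "45 0 0 -25 0 0 0" --pt "45 0 0 -10 0 0 0.14" --pt "45 0 0 0 0 0 0.14" --pt "45 0 0 0 0 0 0.14" --pt "45 0 0 0 0 0 0.14" --pt "45 0 0 0 0 0 0.14" --pt "45 0 0 0 0 0 0.14"

```text
time: 7.35
tool_pos: [647.6, -49.4, 141.6]
tcp_rot: [179.5, 0.6, 129.2]
ft_force: [-0.4, -0.4, 0.2]
finger_gap: 45.2
```

```bash
python3 -c "
from h import *
plan((657,-122,120),6,45,90)"
```

```text
t 7.35 pos [647.6 -49.4 141.6] rpy [179.5   0.6 129.2] F [-0.4 -0.4  0.2] gap 45.2 q [ -8.8  17.4  83.4  -0.1  78.4 -48. ]
[[45, -10.3, -6.5, 3.7, 0.009, 0.01, 0.114], [45, -11.0, -5.2, 3.6, 0.0, -0.0, 0.114], [45, -11.6, -3.9, 3.6, 0.0, -0.0, 0.114], [45, -11.9, -2.6, 3.6, 0.0, -0.0, 0.114], [45, -12.1, -1.2, 3.6, 0.0, -0.0, 0.114], [45, -12.2, 0.2, 3.6, 0.0, -0.0, 0.114]]
```

Emit:
servo_tool --pt "45 -10 -6 4 0.009 0.01 0.114" --pt "45 -11 -5 4 0 0 0.114" --pt "45 -12 -4 4 0 0 0.114" --pt "45 -12 -3 4 0 0 0.114" --pt "45 -12 -1 3 0 0 0.114" --pt "45 -12 0 3 0 0 0.114" --pt "45 0 0 0 0 0 0"

```text
time: 8.05
tool_pos: [659.4, -123.6, 123.1]
tcp_rot: [179.6, 0.2, 88.3]
ft_force: [-0.2, 0.3, -0.7]
finger_gap: 45.0
```

```bash
python3 - <<'E'
from h import *
s=st();im=snapshot('wrist'); cv2.imwrite('pics/w3.png',im[60:360,150:410].repeat(2,0).repeat(2,1))
print(proj('wrist',(656.5,-122.5,87),s),proj('wrist',(644.5,-49.5,94),s))
plan((656.5,-122.5,64),3,45,90)
E
```

```text
t 8.05 pos [ 659.4 -123.6  123.1] rpy [179.6   0.2  88.3] F [-0.2  0.3 -0.7] gap 45.0 q [-15.   21.8  80.   -0.1  77.8 -13.2]
[270.09072066 243.66536302] [238.05161833  99.11465351]
t 8.1 pos [ 659.6 -122.8  123.4] rpy [1.796e+02 1.000e-01 8.850e+01] F [ 0.5 -0.1  0.1] gap 44.7 q [-14.9  21.8  80.   -0.   77.8 -13.4]
[[45, 0.1, -1.2, 19.8, 0.007, 0.002, -0.008], [45, 0.1, -1.0, 19.8, 0.0, 0.0, -0.008], [45, 0.1, -1.0, 19.8, 0.0, 0.0, -0.008]]
```

View pics/w3.png

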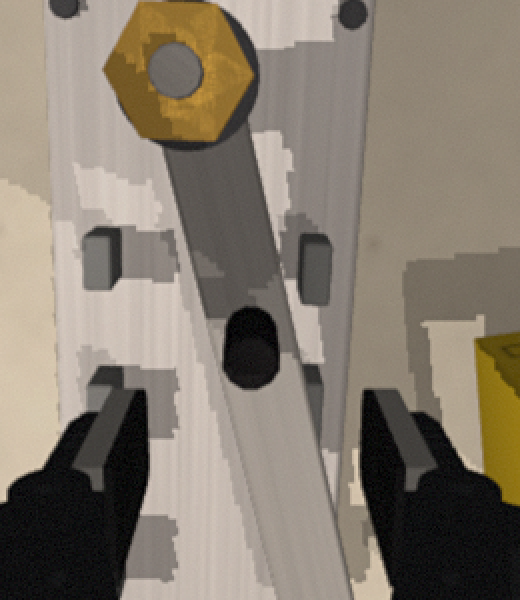

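Emit:
servo_tool --pt "45 0 0 20 0.007 0 -0.008" --pt "45 0 0 20 0 0 -0.008" --pt "45 0 0 19 0 0 0" --pt "10 0 0 0 0 0 0" --pt "10 0 0 0 0 0 0" --pt "10 0 0 0 0 0 0" --pt "10 0 0 0 0 0 0" --force 30

```text
time: 8.8
tool_pos: [660.2, -119.4, 60.9]
tcp_rot: [180.0, 0.2, 90.6]
ft_force: [1.4, -1.4, -5.3]
finger_gap: 15.1
```

```bash
python3 - <<'E'
from h import *
s=st(); R=Rt(s); p=np.array(s['tool_pos']); c=np.array([644.5,-49.5]); v=p[:2]-c
a0=np.arctan2(v[1],v[0]); r=np.linalg.norm(v); print(r,np.degrees(a0))
out=[];q=p.copy()
for a in np.linspace(a0,np.radians(2),15)[1:]:
    n=np.array([*(c+75*np.array([np.cos(a),np.sin(a)])),p[2]]); out.append([10]+list(np.round(R.T@(n-q),0))); q=n
print(np.array(out).tolist())
E
```

```text
t 8.8 pos [ 660.2 -119.4   60.9] rpy [180.    0.2  90.6] F [ 1.4 -1.4 -5.3] gap 15.1 q [-14.5  25.6  81.9  -0.2  72.4 -15.1]
71.64335858660023 -77.35683319971108
[[10.0, -1.0, 8.0, 0.0], [10.0, 3.0, 7.0, -0.0], [10.0, 3.0, 7.0, -0.0], [10.0, 4.0, 6.0, -0.0], [10.0, 5.0, 6.0, -0.0], [10.0, 5.0, 5.0, -0.0], [10.0, 6.0, 5.0, -0.0], [10.0, 6.0, 4.0, -0.0], [10.0, 6.0, 4.0, -0.0], [10.0, 7.0, 3.0, -0.0], [10.0, 7.0, 2.0, -0.0], [10.0, 7.0, 2.0, -0.0], [10.0, 7.0, 1.0, -0.0], [10.0, 7.0, 0.0, -0.0]]
```

Emit:
servo_tool --pt "10 1 7 0 0 0 0" --pt "10 2 7 0 0 0 0" --pt "10 3 7 0 0 0 0" --pt "10 4 6 0 0 0 0" --pt "10 5 6 0 0 0 0" --pt "10 5 5 0 0 0 0" --pt "10 6 5 0 0 0 0"

```text
time: 9.5
tool_pos: [705.2, -95.8, 60.9]
tcp_rot: [-179.8, 0.5, 90.6]
ft_force: [-3.6, -1.5, -2.0]
finger_gap: 14.6
```

```bash
python3 - <<'E'
from h import *
s=st(); R=Rt(s); p=np.array(s['tool_pos']); c=np.array([644.5,-49.5]); v=p[:2]-c
a0=np.arctan2(v[1],v[0]); r=np.linalg.norm(v); print(r,np.degrees(a0))
out=[];q=p.copy()
for a in np.linspace(a0,np.radians(2),9)[1:]:
    n=np.array([*(c+75*np.array([np.cos(a),np.sin(a)])),p[2]]); out.append([10]+list(np.round(R.T@(n-q),0))); q=n
print(np.array(out).tolist())
E
```

```text
t 9.5 pos [705.2 -95.8  60.9] rpy [-179.8    0.5   90.6] F [-3.6 -1.5 -2. ] gap 14.6 q [-11.6  31.6  73.8  -0.5  74.6 -12.1]
76.34150676166709 -37.3829879487361
[[10.0, 6.0, 3.0, -0.0], [10.0, 6.0, 3.0, -0.0], [10.0, 6.0, 3.0, -0.0], [10.0, 6.0, 2.0, -0.0], [10.0, 6.0, 2.0, -0.0], [10.0, 6.0, 1.0, -0.0], [10.0, 6.0, 1.0, -0.0], [10.0, 6.0, 0.0, -0.0]]
```

Emit:
servo_tool --pt "10 6 3 0 0 0 0" --pt "10 6 3 0 0 0 0" --pt "10 7 3 0 0 0 0" --pt "10 7 2 0 0 0 0" --pt "10 7 2 0 0 0 0" --pt "10 7 1 0 0 0 0" --pt "10 7 0 0 0 0 0" --pt "10 6 0 0 0 0 0" --pt "10 6 0 0 0 0 0"

```text
time: 10.4
tool_pos: [719.4, -48.6, 61.2]
tcp_rot: [-179.7, 1.8, 90.3]
ft_force: [-2.5, -27.3, -4.1]
finger_gap: 14.8
```

Emit:
servo_tool --pt "14 -3 0 0 0 0 0" --pt "45 0 0 0 0 0 0" --pt "45 0 0 0 0 0 0" --pt "45 0 0 -40 0 0 0" --pt "45 0 0 -45 0 0 0" --pt "45 0 0 -45 0 -0.02 0" --pt "80 -20 -30 -20 0 0 0" --pt "80 -30 -35 0 0 0 0" --pt "80 -30 -35 0 0 0 0" --pt "80 -30 -35 0 0 0 0"

```text
time: 11.4
tool_pos: [591.1, -147.3, 227.0]
tcp_rot: [179.4, 2.7, 91.0]
ft_force: [0.7, -1.1, 1.1]
finger_gap: 79.9
```

```bash
python3 -c "
from h import *
plan((450,-295,200),6,80,90)"
```

```text
t 11.4 pos [ 591.1 -147.3  227. ] rpy [179.4   2.7  91. ] F [ 0.7 -1.1  1.1] gap 79.9 q [-17.4   7.7  85.5  -2.3  85.3 -18.3]
[[80, -24.0, -24.0, 5.4, 0.011, 0.047, 0.003], [80, -24.3, -23.9, 4.5, 0.0, -0.0, 0.003], [80, -24.3, -23.8, 4.5, 0.0, -0.0, 0.003], [80, -24.4, -23.7, 4.5, 0.0, -0.0, 0.003], [80, -24.5, -23.7, 4.5, -0.0, -0.0, 0.003], [80, -24.6, -23.6, 4.5, 0.0, -0.0, 0.003]]
```

Emit:
servo_tool --pt "80 -24 -24 5 0.011 0.047 0.003" --pt "80 -24 -24 5 0 0 0.003" --pt "80 -24 -24 5 0 0 0.003" --pt "80 -24 -24 5 0 0 0.003" --pt "80 -24 -24 5 0 0 0" --pt "80 -24 -24 5 0 0 0" --pt "80 0 0 0 0 0 0"

```text
time: 12.1
tool_pos: [447.3, -297.3, 204.7]
tcp_rot: [178.9, 0.2, 90.5]
ft_force: [0.3, -0.2, -0.0]
finger_gap: 80.0
```

```bash
python3 - <<'E'
from h import *
s=st();im=snapshot('wrist'); cv2.imwrite('pics/w4.png',cv2.resize(im,None,fx=1.4,fy=1.4,interpolation=cv2.INTER_CUBIC))
cv2.imwrite('pics/w4raw.png',im); import json; json.dump({k:list(map(float,s[k])) for k in('tool_pos','tcp_rot')},open('w4.json','w'))
E
```

```text
t 12.1 pos [ 447.3 -297.3  204.7] rpy [178.9   0.2  90.5] F [ 0.3 -0.2 -0. ] gap 80.0 q [-39.5  -2.5  98.3   0.6  83.2 -40. ]
```

View pics/w4.png

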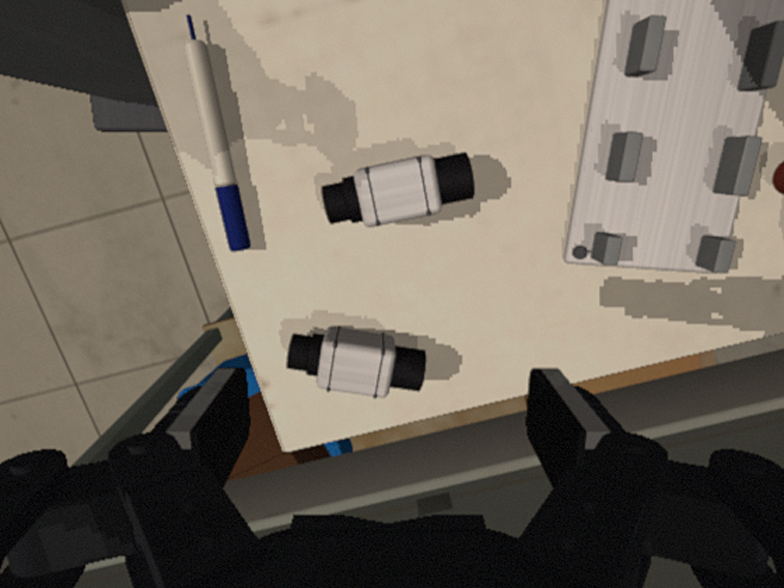

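```bash
python3 - <<'E'
import cv2,numpy as np
im=cv2.imread('pics/w4raw.png'); g=lambda c:cv2.resize(np.clip(c.astype(float)*1.3+15,0,255).astype('uint8'),None,fx=6,fy=6,interpolation=cv2.INTER_CUBIC)
cv2.imwrite('pics/w5.png',np.vstack([g(im[103:167,220:350]),g(im[225:290,195:325])]))
E
```

```text
(no output)
```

View pics/w5.png

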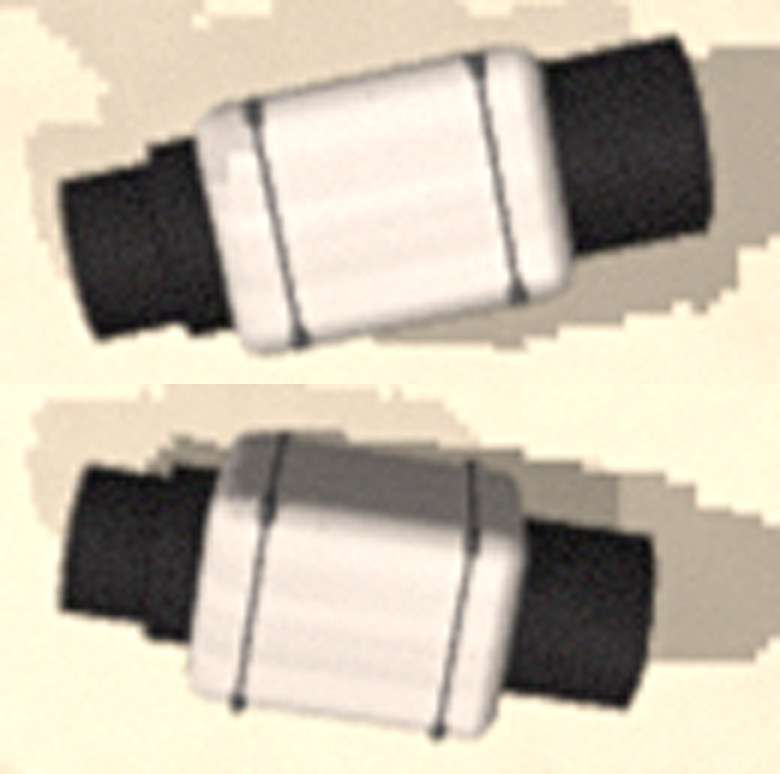

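```bash
python3 - <<'E'
from h import *
import json
s=json.load(open('w4.json'))
P=lambda x,y,z,ox,oy,dy=0:ray('wrist',(ox+(x-2.5)/6,oy+(y-dy-2.5)/6),z,s)
for n,o,dy,c,l,r in [('A',(220,103),0,[(205,115),(510,50),(568,285),(250,350)],(80,262),(695,135)),('B',(195,225),384,[(212,515),(522,550),(490,740),(190,690)],(72,540),(645,622))]:
    m=np.mean([P(*q,36,*o,dy) for q in c],0); a=P(*l,18,*o,dy);b=P(*r,18,*o,dy)
    print(n,m,(a+b)/2,np.linalg.norm(a-b),np.degrees(np.arctan2(b[1]-a[1],b[0]-a[0])))
plan((630,-200,150),10,80,90)
E
```

```text
A [ 456.01582333 -248.73451591   36.        ] [ 457.08579233 -249.40299786   18.        ] 93.92764797329522 11.936374648135327
B [ 429.76595354 -366.86256691   36.        ] [ 430.08717321 -367.07934791   18.        ] 94.84079261801163 -8.656163093845809
t 12.15 pos [ 448.8 -296.2  205.4] rpy [178.8   0.2  90.6] F [ 0.5 -0.   0.8] gap 80.0 q [-39.3  -2.5  98.3   0.6  83.2 -39.9]
[[80, 9.5, 18.1, 5.9, 0.021, 0.003, 0.001], [80, 9.5, 18.2, 5.5, -0.0, -0.0, 0.001], [80, 9.5, 18.2, 5.5, -0.0, -0.0, 0.001], [80, 9.5, 18.2, 5.5, -0.0, -0.0, 0.001], [80, 9.5, 18.2, 5.5, 0.0, -0.0, 0.001], [80, 9.5, 18.2, 5.5, 0.0, -0.0, 0.001], [80, 9.6, 18.2, 5.5, 0.0, -0.0, 0.001], [80, 9.6, 18.2, 5.5, 0.0, -0.0, 0.001], [80, 9.6, 18.1, 5.5, -0.0, -0.0, 0.001], [80, 9.6, 18.1, 5.5, 0.0, -0.0, 0.001]]
```

Emit:
servo_tool --pt "80 12 22 6 0.02 0 0" --pt "80 12 22 6 0 0 0" --pt "80 12 22 6 0 0 0" --pt "80 12 22 6 0 0 0" --pt "80 12 22 6 0 0 0" --pt "80 12 22 6 0 0 0" --pt "80 12 22 6 0 0 0" --pt "80 11 22 6 0 0 0" --pt "80 0 6 5 0 0 0" --pt "80 0 0 0 0 0 0"

```text
time: 13.15
tool_pos: [650.8, -181.4, 160.3]
tcp_rot: [178.8, 0.2, 91.2]
ft_force: [-0.4, 0.3, 1.0]
finger_gap: 80.0
```

```bash
python3 - <<'E'
from h import *
import json
s=st();im=snapshot('wrist'); cv2.imwrite('pics/w6.png',cv2.resize(im,None,fx=1.4,fy=1.4,interpolation=cv2.INTER_CUBIC))
json.dump({k:list(map(float,s[k])) for k in('tool_pos','tcp_rot')},open('w6.json','w'))
E
```

```text
t 13.15 pos [ 650.8 -181.4  160.3] rpy [178.8   0.2  91.2] F [-0.4  0.3  1. ] gap 80.0 q [-20.   20.2  78.    0.2  80.7 -21.3]
```

View pics/w6.png

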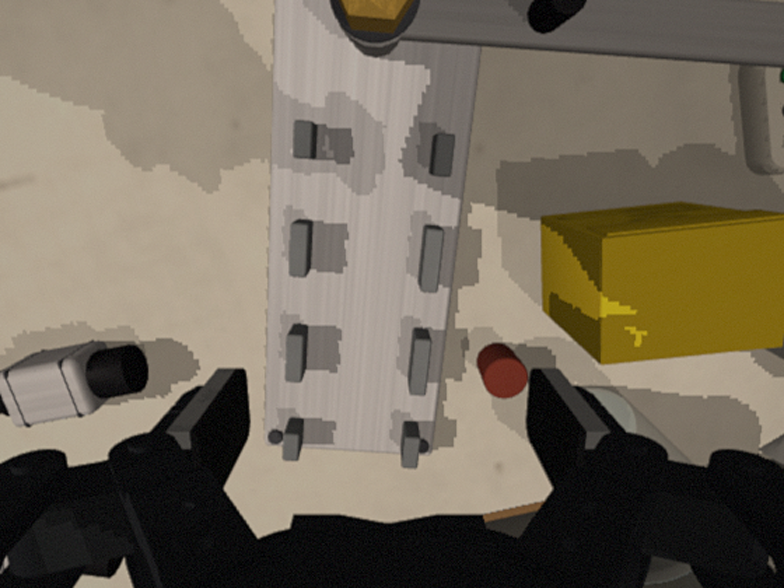

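```bash
python3 - <<'E'
from h import *
import json
s=json.load(open('w6.json'))
im=cv2.resize(cv2.imread('pics/w6.png'),(560,420),interpolation=cv2.INTER_AREA)
f=4; ox,oy=195,140
c=cv2.resize(im[140:290,195:330],None,fx=f,fy=f,interpolation=cv2.INTER_CUBIC)
th=np.radians(-3.7); Rr=np.array([[np.cos(th),-np.sin(th)],[np.sin(th),np.cos(th)]]); o=np.array([644.5,-49.7])-Rr@[0,150]; print(o)
for (x0,x1,ys) in [(-38,-28,[(17,47),(-47,-17)]),(36,46,[(14,50),(-50,-14)])]:
  for y0,y1 in ys:
    q=[proj('wrist',[*(o+Rr@p),30],s) for p in [(x0,y0),(x1,y0),(x1,y1),(x0,y1)]]
    q=((np.array(q)-[ox,oy]+.5)*f).astype(int); cv2.polylines(c,[q],True,(0,0,255),1)
cv2.imwrite('pics/w7.png',c)
E
```

```text
[ 634.82015376 -199.38734274]
```

View pics/w7.png

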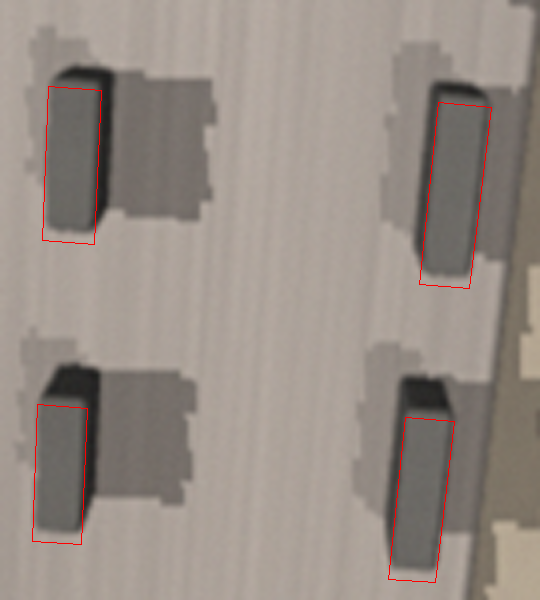

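```bash
python3 - <<'E'
from h import *
plan((457,-251,100),10,70,12)
E
```

```text
t 13.2 pos [ 650.6 -181.5  160.8] rpy [178.8   0.2  91.2] F [ 0.8  1.1 -0.4] gap 79.5 q [-20.   20.1  78.    0.2  80.7 -21.3]
[[70, -6.5, -19.6, 5.7, 0.021, 0.003, 0.138], [70, -9.2, -18.4, 6.1, 0.0, -0.0, 0.138], [70, -11.6, -17.0, 6.1, -0.0, -0.0, 0.138], [70, -13.8, -15.2, 6.1, -0.0, -0.0, 0.138], [70, -15.8, -13.2, 6.1, 0.0, -0.0, 0.138], [70, -17.5, -10.9, 6.1, 0.0, -0.0, 0.138], [70, -18.8, -8.3, 6.1, 0.0, -0.0, 0.138], [70, -19.8, -5.7, 6.1, -0.0, -0.0, 0.138], [70, -20.4, -2.9, 6.1, -0.0, -0.0, 0.138], [70, -20.6, -0.1, 6.1, 0.0, -0.0, 0.138]]
```

Emit:
servo_tool --pt "70 -6 -20 6 0.02 0 0.138" --pt "70 -9 -18 6 0 0 0.138" --pt "70 -12 -17 6 0 0 0.138" --pt "70 -14 -15 6 0 0 0.138" --pt "70 -16 -13 6 0 0 0.138" --pt "70 -17 -11 6 0 0 0.138" --pt "70 -19 -8 6 0 0 0.138" --pt "70 -20 -6 6 0 0 0.138" --pt "70 -20 -3 6 0 0 0.138" --pt "70 -20 0 6 0 0 0.138"

```text
time: 14.2
tool_pos: [449.0, -251.3, 106.0]
tcp_rot: [179.4, -0.6, 8.9]
ft_force: [0.5, -0.7, 0.5]
finger_gap: 70.5
```

```bash
python3 - <<'E'
from h import *
s=st(); 
im=snapshot('wrist'); cv2.imwrite('pics/w8.png',im)
plan((457,-251,40),3,70,12)
E
```

```text
t 14.2 pos [ 449.  -251.3  106. ] rpy [179.4  -0.6   8.9] F [ 0.5 -0.7  0.5] gap 70.5 q [-34.9  -1.  107.5  -0.   72.7  46.1]
t 14.25 pos [ 446.  -251.6  104.5] rpy [179.5  -0.4   8.4] F [ 0.1 -2.  -1.2] gap 69.9 q [-3.510e+01 -1.100e+00  1.078e+02 -1.000e-01  7.270e+01  4.660e+01]
[[70, 3.5, 0.2, 21.5, 0.009, -0.007, -0.021], [70, 3.7, 0.4, 21.5, 0.0, 0.0, -0.021], [70, 3.6, 0.5, 21.5, -0.0, 0.0, -0.021]]
```

View pics/w8.png

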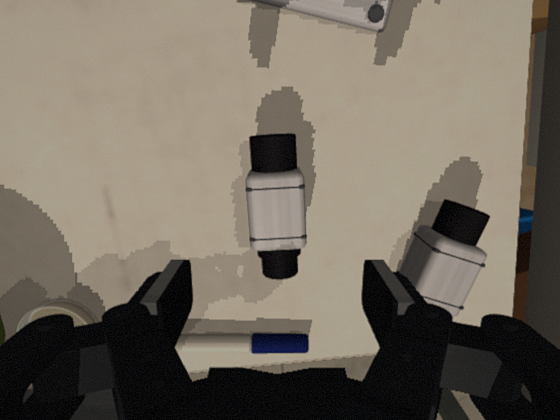

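```bash
python3 - <<'E'
from h import *
s={'tool_pos':[449.0,-251.3,106.],'tcp_rot':[179.4,-0.6,8.9]}
for dx in (-2,0,2): print(proj('wrist',(457+dx,-251,36),s))
# measured top-face centre: corners (247,175)(303,175)(305,247)(250,250)
print(ray('wrist',(276.2,211.7),36,s),ray('wrist',(277,206),18,s))
E
```

```text
[278.5968847  216.87744443]
[279.10443256 213.77751219]
[279.61426067 210.66365299]
[ 458.03254374 -249.03212381   36.        ] [ 457.33491577 -249.83372375   18.        ]
```

Emit:
servo_tool --pt "65 4 0 21 0.009 -0.007 -0.03" --pt "65 4 0 21 0 0 -0.03" --pt "65 3 0 21 0 0 0" --pt "65 0 0 0 0 0 0"

```text
time: 14.65
tool_pos: [456.0, -252.6, 43.7]
tcp_rot: [179.8, -0.2, 11.8]
ft_force: [-0.2, -0.3, -0.7]
finger_gap: 64.9
```

```bash
python3 - <<'E'
from h import *
plan((456.5,-251,4),3,65,12)
E
```

```text
t 14.65 pos [ 456.  -252.6   43.7] rpy [179.8  -0.2  11.8] F [-0.2 -0.3 -0.7] gap 64.9 q [-34.6   5.2 108.3   0.   66.2  43.6]
[[65, 0.2, -0.6, 13.2, 0.004, -0.004, -0.001], [65, 0.3, -0.5, 13.2, 0.0, 0.0, -0.001], [65, 0.3, -0.5, 13.2, -0.0, 0.0, -0.001]]
```

Emit:
servo_tool --pt "60 0 -1 13 0.004 -0.004 0" --pt "60 0 -1 13 0 0 0" --pt "60 0 0 13 0 0 0" --pt "35 0 0 0 0 0 0" --pt "20 0 0 0 0 0 0" --pt "20 0 0 0 0 0 0" --pt "20 0 0 0 0 0 0" --force 70

```text
time: 15.35
tool_pos: [457.6, -252.4, 6.1]
tcp_rot: [179.8, -0.2, 11.8]
ft_force: [-0.1, -0.6, -1.2]
finger_gap: 35.2
```

```bash
python3 - <<'E'
from h import *
s=st()
th=np.radians(-3.7); Rr=np.array([[np.cos(th),-np.sin(th)],[np.sin(th),np.cos(th)]]); o=np.array([634.8,-199.4])
for y in (64,0,-64): print(o+Rr@[0,y])
E
```

```text
t 15.35 pos [ 457.6 -252.4    6.1] rpy [179.8  -0.2  11.8] F [-0.1 -0.6 -1.2] gap 35.2 q [-34.5   8.8 108.9   0.   62.   43.7]
[ 638.93006773 -135.53340043]
[ 634.8 -199.4]
[ 630.66993227 -263.26659957]
```

Emit:
servo_tool --pt "20 0 0 -30 0 0 0" --pt "20 0 0 -40 0 0 0" --pt "20 0 0 -35 0 0 0" --pt "20 0 0 0 0 0 -0.14" --pt "20 0 0 0 0 0 -0.14" --pt "20 0 0 0 0 0 -0.14" --pt "20 0 0 0 0 0 -0.14" --pt "20 0 0 0 0 0 -0.14" --pt "20 0 0 0 0 0 -0.14" --pt "20 0 0 0 0 0 -0.14"

```text
time: 16.35
tool_pos: [456.6, -251.8, 117.4]
tcp_rot: [179.6, 0.1, 70.0]
ft_force: [0.3, -0.1, -0.6]
finger_gap: 35.5
```

```bash
python3 - <<'E'
from h import *
plan((638.5,-135.5,105),10,20,172)
E
```

```text
t 16.35 pos [ 456.6 -251.8  117.4] rpy [1.796e+02 1.000e-01 7.000e+01] F [ 0.3 -0.1 -0.6] gap 35.5 q [-34.5  -0.2 105.4  -0.   74.4 -14.5]
[[20, 17.1, 13.1, 1.3, 0.006, 0.002, -0.178], [20, 14.5, 15.9, 1.2, 0.0, 0.0, -0.178], [20, 11.5, 18.3, 1.2, -0.0, 0.0, -0.178], [20, 8.1, 20.0, 1.2, 0.0, 0.0, -0.178], [20, 4.4, 21.1, 1.2, 0.0, 0.0, -0.178], [20, 0.6, 21.6, 1.2, -0.0, 0.0, -0.178], [20, -3.2, 21.3, 1.2, -0.0, 0.0, -0.178], [20, -7.0, 20.4, 1.2, -0.0, 0.0, -0.178], [20, -10.5, 18.9, 1.2, 0.0, 0.0, -0.178], [20, -13.6, 16.7, 1.2, 0.0, 0.0, -0.178]]
```

Emit:
servo_tool --pt "20 17 13 1 0.006 0 -0.145" --pt "20 14 16 1 0 0 -0.145" --pt "20 11 18 1 0 0 -0.145" --pt "20 8 20 1 0 0 -0.145" --pt "20 4 21 1 0 0 -0.145" --pt "20 0 21 1 0 0 -0.145" --pt "20 -3 21 1 0 0 -0.145" --pt "20 -7 20 1 0 0 -0.145" --pt "20 0 0 0 0 0 -0.145" --pt "20 0 0 0 0 0 -0.145"

```text
time: 17.35
tool_pos: [613.7, -172.7, 109.1]
tcp_rot: [-179.8, -0.0, 156.0]
ft_force: [-0.4, 0.7, -1.3]
finger_gap: 35.3
```

```bash
python3 - <<'E'
from h import *
plan((638.4,-135.5,75),5,20,176.3)
E
```

```text
t 17.35 pos [ 613.7 -172.7  109.1] rpy [-179.8   -0.   156. ] F [-0.4  0.7 -1.3] gap 35.3 q [-20.2  18.   86.2  -0.2  75.8 -86.1]
[[20, -1.5, 8.8, 6.8, -0.003, -0.0, -0.071], [20, -2.1, 8.7, 6.8, -0.0, 0.0, -0.071], [20, -2.7, 8.5, 6.8, 0.0, 0.0, -0.071], [20, -3.3, 8.3, 6.8, 0.0, 0.0, -0.071], [20, -3.9, 8.0, 6.8, 0.0, 0.0, -0.071]]
```

Emit:
servo_tool --pt "20 -2 9 7 0 0 -0.071" --pt "20 -2 9 7 0 0 -0.071" --pt "20 -3 8 7 0 0 -0.071" --pt "20 -3 8 7 0 0 -0.071" --pt "20 -4 8 7 0 0 -0.071" --pt "20 0 0 0 0 0 0"

```text
time: 17.95
tool_pos: [639.2, -134.4, 72.8]
tcp_rot: [-179.8, -0.1, 177.5]
ft_force: [-0.5, 0.2, -2.2]
finger_gap: 34.6
```

```bash
python3 - <<'E'
from h import *
s=st(); im=snapshot('wrist'); cv2.imwrite('pics/w9.png',im)
plan((638.4,-135.5,45),3,20,176.3)
E
```

```text
t 17.95 pos [ 639.2 -134.4   72.8] rpy [-1.798e+02 -1.000e-01  1.775e+02] F [-0.5  0.2 -2.2] gap 34.6 q [ -16.3   22.4   84.7   -0.2   73.  -103.7]
t 18.0 pos [ 639.3 -135.    73.4] rpy [-1.798e+02 -1.000e-01  1.773e+02] F [ 0.3  0.  -0.9] gap 34.8 q [ -16.3   22.4   84.6   -0.2   73.  -103.6]
[[20, 0.3, -0.1, 9.5, -0.003, -0.001, 0.006], [20, 0.3, -0.2, 9.5, 0.0, -0.0, 0.006], [20, 0.3, -0.2, 9.5, 0.0, -0.0, 0.006]]
```

View pics/w9.png

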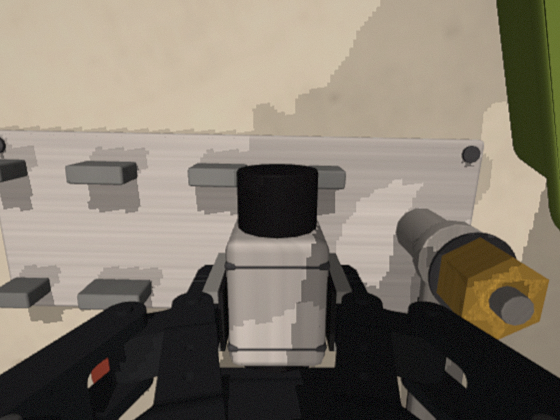

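Emit:
servo_tool --pt "20 0 0 10 0 0 0.009" --pt "20 0 0 10 0 0 0.009" --pt "20 0 0 10 0 0 0" --pt "20 0 0 0 0 0 0"

```text
time: 18.4
tool_pos: [638.9, -136.7, 41.8]
tcp_rot: [-179.8, -0.0, 175.8]
ft_force: [-1.1, -0.2, -2.0]
finger_gap: 35.3
```

```bash
python3 - <<'E'
from h import *
plan((638.4,-135.5,14),3,20,176.3)
E
```

```text
t 18.4 pos [ 638.9 -136.7   41.8] rpy [-179.8   -0.   175.8] F [-1.1 -0.2 -2. ] gap 35.3 q [ -16.4   24.4   85.6   -0.2   69.9 -102.2]
[[20, 0.2, 0.4, 9.3, -0.004, -0.001, -0.003], [20, 0.2, 0.4, 9.3, -0.0, 0.0, -0.003], [20, 0.2, 0.4, 9.3, -0.0, 0.0, -0.003]]
```

Emit:
servo_tool --pt "20 0 1 7 -0.004 0 -0.006" --pt "20 0 0 5 0 0 0" --pt "20 0 0 3 0 0 0"

```text
time: 18.7
tool_pos: [639.0, -136.2, 25.8]
tcp_rot: [180.0, -0.0, 176.1]
ft_force: [-0.2, 0.5, -0.9]
finger_gap: 35.3
```

Emit:
servo_tool --pt "20 0 0 4 0 0 0" --pt "20 0 0 3 0 0 0"

```text
time: 18.9
tool_pos: [639.1, -136.2, 18.3]
tcp_rot: [180.0, -0.0, 176.1]
ft_force: [0.4, 0.7, -1.7]
finger_gap: 35.0
```

Emit:
servo_tool --pt "20 0 0 3 0 0 0" --pt "20 0 0 2 0 0 0"

```text
time: 19.1
tool_pos: [639.3, -136.2, 13.4]
tcp_rot: [180.0, 0.0, 176.1]
ft_force: [-10.7, 1.9, 18.7]
finger_gap: 35.4
```

Emit:
servo_tool --pt "48 0 0 -1 0 0 0" --pt "48 0 0 0 0 0 0" --pt "48 0 0 0 0 0 0" --pt "48 0 0 -30 0 0 0" --pt "48 0 0 -40 0 0 0" --pt "48 0 0 -40 0 0 0" --pt "60 0 -20 -20 0 0 0.14" --pt "60 0 0 0 0 0 0"

```text
time: 19.9
tool_pos: [637.7, -156.1, 148.9]
tcp_rot: [-180.0, -0.0, 167.9]
ft_force: [0.3, 0.1, 0.6]
finger_gap: 59.8
```

```bash
python3 - <<'E'
from h import *
import json
s=st(); im=snapshot('wrist'); cv2.imwrite('pics/w10.png',cv2.resize(im[:330],None,fx=1.4,fy=1.4,interpolation=cv2.INTER_CUBIC))
json.dump({k:list(map(float,s[k])) for k in('tool_pos','tcp_rot')},open('w10.json','w'))
E
```

```text
t 19.9 pos [ 637.7 -156.1  148.9] rpy [-180.    -0.   167.9] F [0.3 0.1 0.6] gap 59.8 q [-18.2  18.9  80.8  -0.   80.4 -96.1]
```

View pics/w10.png

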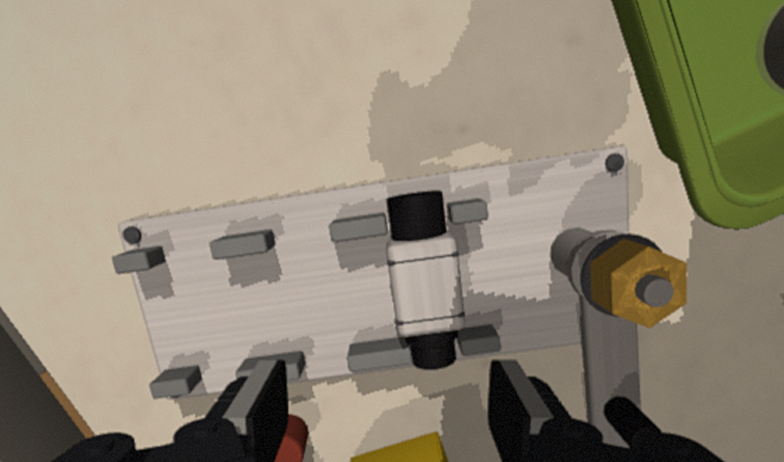

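```bash
python3 - <<'E'
from h import *
plan((431,-367,150),20,65,-9)
E
```

```text
t 19.95 pos [ 637.4 -154.6  147.5] rpy [ 1.799e+02 -1.000e-01  1.682e+02] F [1.1 0.2 0.1] gap 60.1 q [-18.1  18.9  80.9   0.   80.3 -96.3]
[[65, 7.9, -12.5, -0.1, 0.001, -0.002, 0.155], [65, 5.9, -13.6, -0.1, 0.0, -0.0, 0.155], [65, 3.7, -14.3, -0.1, -0.0, -0.0, 0.155], [65, 1.5, -14.7, -0.1, 0.0, -0.0, 0.155], [65, -0.8, -14.8, -0.1, -0.0, -0.0, 0.155], [65, -3.1, -14.5, -0.1, 0.0, -0.0, 0.155], [65, -5.3, -13.8, -0.1, -0.0, -0.0, 0.155], [65, -7.3, -12.9, -0.1, 0.0, -0.0, 0.155], [65, -9.2, -11.6, -0.1, -0.0, -0.0, 0.155], [65, -10.9, -10.0, -0.1, 0.0, -0.0, 0.155], [65, -12.3, -8.2, -0.1, -0.0, -0.0, 0.155], [65, -13.4, -6.2, -0.1, 0.0, -0.0, 0.155], [65, -14.2, -4.1, -0.1, 0.0, -0.0, 0.155], [65, -14.7, -1.9, -0.1, 0.0, -0.0, 0.155], [65, -14.8, 0.4, -0.1, -0.0, -0.0, 0.155], [65, -14.6, 2.7, -0.1, 0.0, -0.0, 0.155], [65, -14.0, 4.9, -0.1, -0.0, -0.0, 0.155], [65, -13.0, 7.0, -0.1, 0.0, -0.0, 0.155], [65, -11.8, 8.9, -0.1, 0.0, -0.0, 0.155], [65, -10.3, 10.6, -0.1, 0.0, -0.0, 0.155]]
```

Emit:
servo_tool --pt "65 8 -12 0 0 0 0.145" --pt "65 6 -13 0 0 0 0.145" --pt "65 4 -14 0 0 0 0.145" --pt "65 2 -14 0 0 0 0.145" --pt "65 -1 -14 0 0 0 0.145" --pt "65 -3 -14 0 0 0 0.145" --pt "65 -5 -14 0 0 0 0.145" --pt "65 -7 -13 0 0 0 0.145" --pt "65 -9 -12 0 0 0 0.145" --pt "65 -11 -10 0 0 0 0.145"

```text
time: 20.95
tool_pos: [529.1, -252.5, 129.7]
tcp_rot: [-178.7, -0.7, 83.7]
ft_force: [-0.5, -1.1, 0.0]
finger_gap: 64.8
```

```bash
python3 - <<'E'
from h import *
plan((425,-367,140),10,65,-9)
E
```

```text
t 20.95 pos [ 529.1 -252.5  129.7] rpy [-178.7   -0.7   83.7] F [-0.5 -1.1  0. ] gap 64.8 q [-30.6  10.7  92.5   0.2  78.2 -24.3]
[[65, -12.5, -9.1, -1.0, -0.023, -0.011, 0.162], [65, -13.8, -7.0, -1.0, 0.0, -0.0, 0.162], [65, -14.8, -4.6, -1.0, 0.0, -0.0, 0.162], [65, -15.3, -2.2, -1.0, 0.0, -0.0, 0.162], [65, -15.5, 0.3, -1.0, 0.0, -0.0, 0.162], [65, -15.2, 2.8, -1.0, 0.0, -0.0, 0.162], [65, -14.6, 5.2, -1.0, -0.0, -0.0, 0.162], [65, -13.5, 7.5, -1.0, 0.0, -0.0, 0.162], [65, -12.2, 9.6, -1.0, 0.0, -0.0, 0.162], [65, -10.5, 11.4, -1.0, 0.0, -0.0, 0.162]]
```

Emit:
servo_tool --pt "65 -12 -9 -2 -0.023 -0.011 0.148" --pt "65 -14 -7 -2 0 0 0.148" --pt "65 -15 -5 -2 0 0 0.148" --pt "65 -15 -2 -2 0 0 0.148" --pt "65 -15 0 -2 0 0 0.148" --pt "65 -15 3 -2 0 0 0.148" --pt "65 -15 5 -2 0 0 0.148" --pt "65 -14 7 -2 0 0 0.148" --pt "65 -12 8 -2 0 0 0.148" --pt "65 -2 2 0 0 0 0.12"

```text
time: 21.95
tool_pos: [427.4, -352.1, 128.7]
tcp_rot: [-178.9, 1.1, -0.7]
ft_force: [-0.4, -0.3, 0.4]
finger_gap: 64.8
```

```bash
python3 - <<'E'
from h import *
import json
s=st(); im=snapshot('wrist'); cv2.imwrite('pics/w11.png',cv2.resize(im,None,fx=1.4,fy=1.4,interpolation=cv2.INTER_CUBIC))
json.dump({k:list(map(float,s[k])) for k in('tool_pos','tcp_rot')},open('w11.json','w'))
E
```

```text
t 21.95 pos [ 427.4 -352.1  128.7] rpy [-178.9    1.1   -0.7] F [-0.4 -0.3  0.4] gap 64.8 q [-44.8   6.   97.8   0.   77.7  45.9]
```

View pics/w11.png

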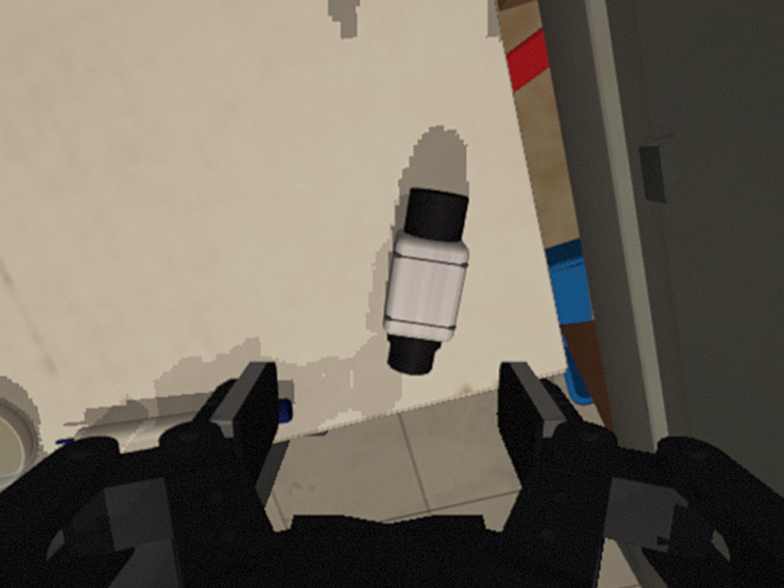

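```bash
python3 - <<'E'
from h import *
import json
s=json.load(open('w11.json')); P=lambda x,y,z:ray('wrist',(x/1.4,y/1.4),z,s)
m=P(426.5,290,36);a=P(410,372,15);b=P(438,190,18); print(m,(a+b)/2,np.linalg.norm(a-b),np.degrees(np.arctan2(b[1]-a[1],b[0]-a[0])))
plan((431.5,-368,45),6,65,-9)
E
```

```text
[ 430.94671322 -367.946586     36.        ] [ 427.46864494 -367.32812965   16.5       ] 99.74336789775752 -7.884547460770484
t 22.0 pos [ 427.3 -351.7  128.2] rpy [-178.9    1.1   -1.1] F [0.7 0.5 0.1] gap 64.8 q [-44.8   6.   97.9   0.   77.7  46.3]
[[65, 1.0, 3.0, 13.8, -0.019, 0.02, 0.023], [65, 0.8, 2.7, 13.9, -0.0, -0.0, 0.023], [65, 0.9, 2.7, 13.9, 0.0, -0.0, 0.023], [65, 0.9, 2.6, 13.9, 0.0, -0.0, 0.023], [65, 1.0, 2.6, 13.9, -0.0, -0.0, 0.023], [65, 1.1, 2.6, 13.9, 0.0, -0.0, 0.023]]
```

Emit:
servo_tool --pt "65 1 3 14 -0.019 0.02 0.022" --pt "65 1 3 14 0 0 0.022" --pt "65 1 3 14 0 0 0.022" --pt "65 0 3 14 0 0 0.022" --pt "65 0 3 14 0 0 0.022" --pt "65 0 2 14 0 0 0.022" --pt "65 0 0 0 0 0 0"

```text
time: 22.7
tool_pos: [427.8, -365.0, 32.7]
tcp_rot: [-179.6, 0.4, -8.3]
ft_force: [-0.1, 0.4, 0.2]
finger_gap: 64.8
```

```bash
python3 - <<'E'
from h import *
plan((430,-368,5),3,60,-8.5)
E
```

```text
t 22.7 pos [ 427.8 -365.    32.7] rpy [-179.6    0.4   -8.3] F [-0.1  0.4  0.2] gap 64.8 q [-4.58e+01  1.29e+01  1.01e+02  1.00e-01  6.66e+01  5.25e+01]
[[60, 0.9, 0.9, 9.2, -0.007, 0.006, 0.001], [60, 0.9, 0.9, 9.2, 0.0, -0.0, 0.001], [60, 0.9, 0.9, 9.2, -0.0, -0.0, 0.001]]
```

Emit:
servo_tool --pt "60 1 1 9 -0.007 0.006 0" --pt "60 1 1 9 0 0 0" --pt "60 1 1 8 0 0 0" --pt "35 0 0 0 0 0 0" --pt "20 0 0 0 0 0 0" --pt "20 0 0 0 0 0 0" --pt "20 0 0 0 0 0 0" --force 70

```text
time: 23.4
tool_pos: [431.9, -369.9, 6.4]
tcp_rot: [179.8, -0.2, -8.3]
ft_force: [-0.5, 0.1, -1.8]
finger_gap: 35.0
```

Emit:
servo_tool --pt "20 0 0 -30 0 0 0" --pt "20 0 0 -40 0 0 0" --pt "20 0 0 -35 0 0 0" --pt "20 0 0 0 0 0 -0.14" --pt "20 0 0 0 0 0 -0.14" --pt "20 0 0 0 0 0 -0.14" --pt "20 0 0 0 0 0 -0.14" --pt "20 0 0 0 0 0 -0.14" --pt "20 0 0 0 0 0 -0.14" --pt "20 0 0 0 0 0 -0.14"

```text
time: 24.4
tool_pos: [431.1, -368.8, 117.3]
tcp_rot: [179.7, 0.0, 50.0]
ft_force: [-0.2, -0.8, -1.4]
finger_gap: 34.9
```

```bash
python3 - <<'E'
from h import *
plan((600,-290,105),10,20,130)
E
```

```text
t 24.4 pos [ 431.1 -368.8  117.3] rpy [179.7   0.   50. ] F [-0.2 -0.8 -1.4] gap 34.9 q [-45.7   6.9  98.   -0.   74.8  -5.7]
[[20, 16.9, 7.9, 1.2, 0.005, 0.001, -0.14], [20, 15.6, 10.1, 1.2, 0.0, 0.0, -0.14], [20, 14.1, 12.2, 1.2, 0.0, 0.0, -0.14], [20, 12.2, 14.1, 1.2, -0.0, 0.0, -0.14], [20, 10.2, 15.6, 1.2, 0.0, 0.0, -0.14], [20, 7.9, 16.9, 1.2, -0.0, 0.0, -0.14], [20, 5.5, 17.8, 1.2, 0.0, 0.0, -0.14], [20, 2.9, 18.4, 1.2, -0.0, 0.0, -0.14], [20, 0.3, 18.6, 1.2, 0.0, 0.0, -0.14], [20, -2.3, 18.5, 1.2, 0.0, 0.0, -0.14]]
```

Emit:
servo_tool --pt "20 17 8 1 0.005 0 -0.14" --pt "20 16 10 1 0 0 -0.14" --pt "20 14 12 1 0 0 -0.14" --pt "20 12 14 1 0 0 -0.14" --pt "20 10 16 1 0 0 -0.14" --pt "20 8 17 1 0 0 -0.14" --pt "20 5 18 1 0 0 -0.14" --pt "20 3 18 1 0 0 -0.14" --pt "20 0 18 1 0 0 -0.14" --pt "20 -2 18 1 0 0 -0.14"

```text
time: 25.4
tool_pos: [600.4, -284.1, 107.0]
tcp_rot: [-179.9, -0.1, 133.4]
ft_force: [0.5, -0.4, -1.6]
finger_gap: 35.4
```

```bash
python3 - <<'E'
from h import *
plan((628.9,-263.3,70),7,20,176.3)
E
```

```text
t 25.4 pos [ 600.4 -284.1  107. ] rpy [-1.799e+02 -1.000e-01  1.334e+02] F [ 0.5 -0.4 -1.6] gap 35.4 q [-29.7  22.1  81.3  -0.1  76.7 -73.1]
[[20, -0.6, 5.0, 5.3, -0.002, -0.001, -0.107], [20, -1.2, 4.9, 5.3, 0.0, 0.0, -0.107], [20, -1.7, 4.7, 5.3, -0.0, 0.0, -0.107], [20, -2.2, 4.5, 5.3, 0.0, 0.0, -0.107], [20, -2.7, 4.3, 5.3, 0.0, 0.0, -0.107], [20, -3.1, 4.0, 5.3, 0.0, 0.0, -0.107], [20, -3.5, 3.6, 5.3, -0.0, 0.0, -0.107]]
```

Emit:
servo_tool --pt "20 -1 5 5 0 0 -0.107" --pt "20 -1 5 5 0 0 -0.107" --pt "20 -2 5 5 0 0 -0.107" --pt "20 -2 4 5 0 0 -0.107" --pt "20 -3 4 5 0 0 -0.107" --pt "20 -3 4 5 0 0 -0.107" --pt "20 -3 4 5 0 0 -0.107" --pt "20 0 0 0 0 0 0"

```text
time: 26.2
tool_pos: [630.9, -259.3, 69.9]
tcp_rot: [180.0, -0.2, 178.6]
ft_force: [-1.1, 0.6, -1.3]
finger_gap: 35.2
```

```bash
python3 - <<'E'
from h import *
plan((628.9,-263.3,45),3,20,176.3)
E
```

```text
t 26.2 pos [ 630.9 -259.3   69.9] rpy [180.   -0.2 178.6] F [-1.1  0.6 -1.3] gap 35.2 q [-2.660e+01  2.690e+01  7.920e+01 -1.000e-01  7.410e+01 -1.152e+02]
[[20, 0.6, -1.4, 8.3, 0.0, -0.003, 0.013], [20, 0.6, -1.4, 8.3, -0.0, -0.0, 0.013], [20, 0.6, -1.4, 8.3, 0.0, -0.0, 0.013]]
```

Emit:
servo_tool --pt "20 0.6 -1.4 9 0 -0.003 0.013" --pt "20 0.6 -1.4 8 0 0 0.013" --pt "20 0.6 -1.4 8 0 0 0.013" --pt "20 0 0 0 0 0 0"

```text
time: 26.6
tool_pos: [627.9, -264.2, 42.8]
tcp_rot: [180.0, -0.0, 175.7]
ft_force: [0.1, -0.5, -2.4]
finger_gap: 35.1
```

```bash
python3 - <<'E'
from h import *
plan((628.9,-263.3,28),2,20,176.3)
E
```

```text
t 26.6 pos [ 627.9 -264.2   42.8] rpy [180.   -0.  175.7] F [ 0.1 -0.5 -2.4] gap 35.1 q [ -27.1   28.3   80.4   -0.    71.4 -112.8]
[[20, -0.4, 0.5, 7.4, 0.0, -0.001, -0.006], [20, -0.4, 0.5, 7.4, 0.0, 0.0, -0.006]]
```

Emit:
servo_tool --pt "20 -0.5 0.5 7 0 0 -0.006" --pt "20 -0.5 0.4 7 0 0 -0.004" --pt "20 0 0 3 0 0 0"

```text
time: 26.9
tool_pos: [629.2, -264.0, 24.9]
tcp_rot: [-180.0, 0.0, 176.2]
ft_force: [0.8, 0.7, -2.0]
finger_gap: 34.7
```

Emit:
servo_tool --pt "20 0 0 4 0 0 0" --pt "20 0 0 3 0 0 0"

```text
time: 27.1
tool_pos: [629.2, -263.9, 17.2]
tcp_rot: [-180.0, 0.0, 176.2]
ft_force: [-0.1, 0.5, -0.9]
finger_gap: 35.2
```

Emit:
servo_tool --pt "20 0 0 2 0 0 0" --pt "20 0 0 1 0 0 0"

```text
time: 27.3
tool_pos: [629.2, -263.7, 13.7]
tcp_rot: [180.0, -0.0, 176.2]
ft_force: [0.2, 0.6, -1.1]
finger_gap: 34.9
```

Emit:
servo_tool --pt "20 0 0 1 0 0 0" --pt "20 0 0 0 0 0 0"

```text
time: 27.5
tool_pos: [629.5, -263.8, 14.1]
tcp_rot: [-180.0, 0.0, 176.2]
ft_force: [0.5, -0.1, -2.1]
finger_gap: 35.2
```

Emit:
servo_tool --pt "48 0 0 0 0 0 0" --pt "48 0 0 0 0 0 0" --pt "48 0 0 0 0 0 0" --pt "48 0 0 -30 0 0 0" --pt "48 0 0 -40 0 0 0" --pt "48 0 0 -40 0 0 0" --pt "48 0 30 -20 0 0 0" --pt "48 0 30 0 0 0 0" --pt "48 0 0 0 0 0 0"

```text
time: 28.4
tool_pos: [633.8, -203.5, 149.7]
tcp_rot: [180.0, 0.1, 176.0]
ft_force: [0.3, -0.4, 0.0]
finger_gap: 48.1
```

```bash
python3 - <<'E'
from h import *
import json
s=st(); im=snapshot('wrist'); cv2.imwrite('pics/w12.png',im)
top=snapshot('top')[150:310,290:460]; cv2.imwrite('pics/t2.png',np.hstack([cv2.resize(im[:340],None,fx=1.0,fy=1.0),cv2.resize(top[20:122,:70],None,fx=10/3,fy=10/3,interpolation=cv2.INTER_CUBIC)[:340]]))
json.dump({k:list(map(float,s[k])) for k in('tool_pos','tcp_rot')},open('w12.json','w'))
E
```

```text
t 28.4 pos [ 633.8 -203.5  149.7] rpy [1.80e+02 1.00e-01 1.76e+02] F [ 0.3 -0.4  0. ] gap 48.1 q [ -22.2   20.1   79.2    0.    80.6 -108.3]
```

View pics/t2.png

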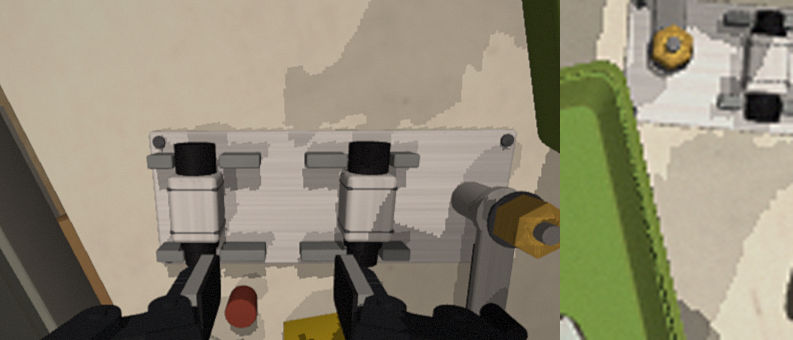

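```bash
python3 - <<'E'
from h import *
plan((719.5,-48,140),11,45,90)
E
```

```text
t 28.5 pos [ 633.5 -206.2  149.3] rpy [-1.799e+02  1.000e-01  1.760e+02] F [ 0.3 -0.6  0.3] gap 47.8 q [ -22.4   20.2   79.1   -0.    80.5 -108.4]
[[45, -6.8, 14.9, 0.8, -0.001, 0.002, 0.136], [45, -4.7, 15.7, 0.8, -0.0, -0.0, 0.136], [45, -2.5, 16.2, 0.8, 0.0, -0.0, 0.136], [45, -0.3, 16.4, 0.8, -0.0, -0.0, 0.136], [45, 1.9, 16.3, 0.8, 0.0, -0.0, 0.136], [45, 4.1, 15.8, 0.8, -0.0, -0.0, 0.136], [45, 6.2, 15.1, 0.8, -0.0, -0.0, 0.136], [45, 8.2, 14.2, 0.8, 0.0, -0.0, 0.136], [45, 10.1, 12.9, 0.8, -0.0, -0.0, 0.136], [45, 11.7, 11.4, 0.8, 0.0, -0.0, 0.136], [45, 13.2, 9.7, 0.8, 0.0, -0.0, 0.136]]
```

Emit:
servo_tool --pt "45 -7 15 1 0 0 0.136" --pt "45 -5 16 1 0 0 0.136" --pt "45 -2 16 1 0 0 0.136" --pt "45 0 16 1 0 0 0.136" --pt "45 2 16 1 0 0 0.136" --pt "45 4 16 1 0 0 0.136" --pt "45 6 15 1 0 0 0.136" --pt "45 8 14 1 0 0 0.136" --pt "45 10 13 1 0 0 0.136" --pt "45 12 11 1 0 0 0.136"

```text
time: 29.5
tool_pos: [711.7, -74.0, 128.4]
tcp_rot: [-179.3, 0.1, 94.3]
ft_force: [0.0, -0.4, -0.5]
finger_gap: 45.1
```

```bash
python3 - <<'E'
from h import *
plan((719.5,-48.5,110),3,45,90)
E
```

```text
t 29.5 pos [711.7 -74.  128.4] rpy [-1.793e+02  1.000e-01  9.430e+01] F [ 0.  -0.4 -0.5] gap 45.1 q [ -9.9  29.3  69.6  -0.3  81.7 -14.2]
[[45, 8.3, 3.3, 6.1, -0.012, 0.002, 0.025], [45, 8.4, 3.0, 6.1, -0.0, -0.0, 0.025], [45, 8.4, 2.8, 6.1, 0.0, -0.0, 0.025]]
```

Emit:
servo_tool --pt "45 8 3 6 -0.012 0 0.025" --pt "45 8 3 6 0 0 0.025" --pt "45 8 3 6 0 0 0.025" --pt "45 0 0 0 0 0 0"

```text
time: 29.9
tool_pos: [719.0, -51.5, 104.6]
tcp_rot: [-179.7, 0.1, 89.4]
ft_force: [-1.0, -0.3, -0.6]
finger_gap: 44.8
```

```bash
python3 - <<'E'
from h import *
s=st(); plan((719.5,-49,63),3,45,90)
im=snapshot('wrist'); g=im[100:300,180:380]; 
# dark knob top
m=(g.max(2)<45).astype('uint8'); n,l,st_,c=cv2.connectedComponentsWithStats(m); print([(st_[i].tolist(),(c[i]+[180,100]).round(1).tolist()) for i in range(1,n) if st_[i,4]>60])
print(proj('wrist',(719.5,-48.6,87),s))
E
```

```text
t 29.9 pos [719.  -51.5 104.6] rpy [-1.797e+02  1.000e-01  8.940e+01] F [-1.  -0.3 -0.6] gap 44.8 q [-8.1 30.8 70.1 -0.2 79.3 -7.5]
t 29.9 pos [719.  -51.5 104.6] rpy [-1.797e+02  1.000e-01  8.940e+01] F [-1.  -0.3 -0.6] gap 44.8 q [-8.1 30.8 70.1 -0.2 79.3 -7.5]
[[45, 0.9, 0.2, 13.9, -0.005, 0.003, -0.003], [45, 0.8, 0.2, 13.9, -0.0, 0.0, -0.003], [45, 0.8, 0.2, 13.9, 0.0, 0.0, -0.003]]
[([83, 125, 31, 47, 1186], [277.8, 248.2]), ([22, 155, 23, 45, 687], [214.9, 282.0]), ([150, 155, 23, 45, 675], [338.9, 281.9]), ([0, 167, 19, 33, 325], [186.7, 283.1]), ([176, 167, 24, 33, 416], [368.7, 284.6])]
[277.12995234 253.53050832]
```

Emit:
servo_tool --pt "45 1 0 14 0 0.003 0" --pt "45 1 0 14 0 0 0" --pt "45 0 0 13 0 0 0" --pt "10 0 0 0 0 0 0" --pt "10 0 0 0 0 0 0" --pt "10 0 0 0 0 0 0" --pt "10 0 0 0 0 0 0" --force 30

```text
time: 30.65
tool_pos: [719.4, -53.6, 59.6]
tcp_rot: [-179.8, 0.0, 89.4]
ft_force: [-1.1, 0.8, -3.0]
finger_gap: 14.7
```

```bash
cat > arc.py <<'E'
from h import *
s=st(); R=Rt(s); p=np.array(s['tool_pos']); c=np.array([644.5,-49.7]); v=p[:2]-c
a0=np.arctan2(v[1],v[0]); r=np.linalg.norm(v); print(r,np.degrees(a0))
out=[];q=p.copy()
for a in np.linspace(a0,np.radians(-95),max(2,int(np.degrees(a0+1.66)/6)))[1:]:
    n=np.array([*(c+74*np.array([np.cos(a),np.sin(a)])),61]); out.append([10]+list(np.round(R.T@(n-q),0))); q=n
print(np.array(out).astype(int).tolist())
E
python3 arc.py
```

```text
t 30.65 pos [719.4 -53.6  59.6] rpy [-179.8    0.    89.4] F [-1.1  0.8 -3. ] gap 14.7 q [-8.3 33.2 71.8 -0.  75.2 -7.7]
74.96629942048459 -2.994258715837388
[[10, -8, -2, -1], [10, -8, -2, 0], [10, -8, -3, 0], [10, -8, -4, 0], [10, -7, -4, 0], [10, -7, -5, 0], [10, -6, -6, 0], [10, -5, -7, 0], [10, -4, -7, 0], [10, -4, -8, 0], [10, -3, -8, 0], [10, -2, -8, 0], [10, -1, -8, 0], [10, 0, -8, 0]]
```

Emit:
servo_tool --pt "10 -8 -1 -1 0 0 0" --pt "10 -8 -2 0 0 0 0" --pt "10 -8 -3 0 0 0 0" --pt "10 -8 -4 0 0 0 0" --pt "10 -7 -4 0 0 0 0" --pt "10 -7 -5 0 0 0 0" --pt "10 -6 -6 0 0 0 0"

```text
time: 31.35
tool_pos: [700.9, -105.3, 59.5]
tcp_rot: [179.2, -0.0, 89.5]
ft_force: [10.1, -1.8, -8.5]
finger_gap: 14.8
```

```bash
python3 arc.py
```

```text
t 31.35 pos [ 700.9 -105.3   59.5] rpy [179.2  -0.   89.5] F [10.1 -1.8 -8.5] gap 14.8 q [-12.8  30.4  75.6   0.2  73.2 -12.4]
79.14906448115843 -44.605244904042145
[[10, -3, -11, -2], [10, -5, -8, 0], [10, -4, -8, 0], [10, -3, -9, 0], [10, -2, -9, 0], [10, -1, -9, 0], [10, 0, -9, 0]]
```

Emit:
servo_tool --pt "10 -3 -9 -2 0 0 0" --pt "10 -4 -8 0 0 0 0" --pt "10 -3 -8 0 0 0 0" --pt "10 -3 -8 0 0 0 0" --pt "10 -2 -8 0 0 0 0" --pt "10 0 -8 0 0 0 0"

```text
time: 31.95
tool_pos: [655.6, -133.2, 60.7]
tcp_rot: [178.3, 0.8, 89.1]
ft_force: [6.0, -9.1, -7.1]
finger_gap: 14.8
```

```bash
python3 arc.py
```

```text
t 31.95 pos [ 655.6 -133.2   60.7] rpy [178.3   0.8  89.1] F [ 6.  -9.1 -7.1] gap 14.8 q [-15.7  23.7  84.4  -0.4  70.  -14.7]
84.254662005754 -82.43365962758624
[[10, 10, -18, -1]]
```

Emit:
servo_tool --pt "10 4 -5 0 0.02 0 0" --pt "10 3 -5 0 0 0 0" --pt "10 1 -5 0 0 0 0" --pt "10 0 -5 0 0 0 0"

```text
time: 32.35
tool_pos: [639.2, -134.8, 61.2]
tcp_rot: [178.7, 1.5, 88.8]
ft_force: [43.0, 2.5, -31.0]
finger_gap: 15.0
```

```bash
python3 arc.py
```

```text
t 32.35 pos [ 639.2 -134.8   61.2] rpy [178.7   1.5  88.8] F [ 43.    2.5 -31. ] gap 15.0 q [-15.8  21.7  86.9  -1.2  69.8 -14.2]
85.26969929997226 -93.59634716668464
[[10, 11, -1, 0]]
```

Emit:
servo_tool --pt "16 0 1 0 0 0 0" --pt "45 0 0 0 0 0 0" --pt "45 0 0 0 0 0 0" --pt "45 0 0 -40 0.02 -0.025 0" --pt "45 0 0 -40 0 0 0" --pt "45 0 0 0 0 0 0"

```text
time: 32.95
tool_pos: [637.6, -132.1, 143.9]
tcp_rot: [-179.9, 3.0, 88.8]
ft_force: [0.7, -0.4, 0.5]
finger_gap: 45.3
```

```bash
python3 - <<'E'
from h import *
s=st(); im=snapshot('wrist')
top=snapshot('top')[150:240,290:420]
cv2.imwrite('pics/f1.png',np.vstack([cv2.resize(im[:300],(560,300)),cv2.resize(top,(560,int(90*560/130)),interpolation=cv2.INTER_CUBIC)[:300]]))
print(proj('wrist',(639.7,-124.5,87),s),proj('top',(639.7,-124.5,87)),proj('top',(655,-122,87)))
plan((644.5,-49.7,140),10,45,176.3)
E
```

```text
t 32.95 pos [ 637.6 -132.1  143.9] rpy [-179.9    3.    88.8] F [ 0.7 -0.4  0.5] gap 45.3 q [-14.6  17.9  82.6  -2.9  78.9 -12.8]
[279.78614257 215.95120866] [350.68541863 185.11986615] [349.78819865 179.55637635]
t 33.05 pos [ 635.1 -131.6  138.6] rpy [-179.6    2.9   88.8] F [-0.4  0.3 -1.5] gap 45.1 q [-14.6  18.1  82.9  -2.9  78.8 -12.8]
[[45, 8.2, 0.8, -0.6, -0.011, 0.049, -0.153], [45, 8.0, 2.0, -0.1, 0.0, 0.0, -0.153], [45, 7.6, 3.2, -0.1, -0.0, 0.0, -0.153], [45, 7.0, 4.3, -0.1, 0.0, 0.0, -0.153], [45, 6.3, 5.3, -0.1, -0.0, 0.0, -0.153], [45, 5.4, 6.2, -0.1, -0.0, 0.0, -0.153], [45, 4.4, 7.0, -0.1, 0.0, 0.0, -0.153], [45, 3.3, 7.6, -0.1, 0.0, 0.0, -0.153], [45, 2.1, 8.0, -0.1, 0.0, 0.0, -0.153], [45, 0.8, 8.2, -0.1, -0.0, 0.0, -0.153]]
```

View pics/f1.png

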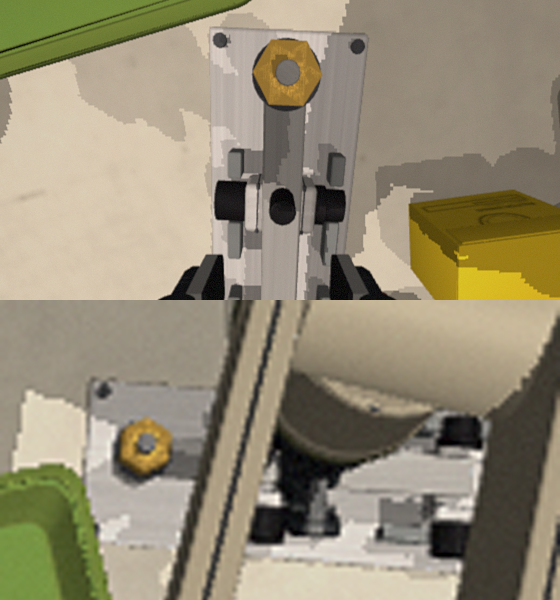

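Emit:
servo_tool --pt "45 8 1 -1 -0.011 0.049 -0.14" --pt "45 8 2 0 0 0 -0.148" --pt "45 8 3 0 0 0 -0.148" --pt "45 7 4 0 0 0 -0.148" --pt "45 6 5 0 0 0 -0.148" --pt "45 5 6 0 0 0 -0.148" --pt "45 4 7 0 0 0 -0.148" --pt "45 3 8 0 0 0 -0.148" --pt "45 2 8 0 0 0 -0.148" --pt "45 1 8 0 0 0 -0.148"

```text
time: 34.05
tool_pos: [634.3, -48.2, 119.9]
tcp_rot: [179.7, -1.7, 174.4]
ft_force: [-0.0, -0.5, -0.4]
finger_gap: 45.0
```

```bash
python3 - <<'E'
from h import *
plan((644.5,-49.7,120),3,48,176.3)
E
```

```text
t 34.05 pos [634.3 -48.2 119.9] rpy [179.7  -1.7 174.4] F [-0.  -0.5 -0.4] gap 45.0 q [ -9.1  18.8  84.1   0.2  78.8 -93.5]
[[48, -3.4, -0.2, -0.1, 0.005, -0.029, -0.011], [48, -3.4, -0.2, -0.0, -0.0, 0.0, -0.011], [48, -3.4, -0.2, -0.0, -0.0, 0.0, -0.011]]
```

Emit:
servo_tool --pt "48 -4 0 0 0.005 -0.029 -0.011" --pt "48 -4 0 0 0 0 -0.011" --pt "48 -3 0 0 0 0 -0.011" --pt "48 0 0 0 0 0 0"

```text
time: 34.45
tool_pos: [641.7, -47.8, 113.3]
tcp_rot: [179.9, -0.6, 176.7]
ft_force: [0.5, 0.1, 0.3]
finger_gap: 47.8
```

```bash
python3 - <<'E'
from h import *
plan((644.5,-49.7,74.5),3,48,176.3)
E
```

```text
t 34.45 pos [641.7 -47.8 113.3] rpy [179.9  -0.6 176.7] F [0.5 0.1 0.3] gap 47.8 q [ -8.8  19.2  84.2   0.   77.2 -95.5]
[[48, -1.1, -0.6, 12.9, 0.001, -0.011, 0.002], [48, -1.0, -0.6, 12.9, 0.0, -0.0, 0.002], [48, -1.0, -0.6, 12.9, -0.0, -0.0, 0.002]]
```

Emit:
servo_tool --pt "48 -1 -1 13 0 -0.011 0" --pt "48 -1 -1 13 0 0 0" --pt "48 -1 0 12 0 0 0" --pt "28 0 0 0 0 0 0" --pt "20 0 0 0 0 0 0" --pt "20 0 0 0 0 0 0" --pt "20 0 0 0 0 0 0" --force 50

```text
time: 35.15
tool_pos: [644.5, -49.3, 73.1]
tcp_rot: [179.8, -0.2, 176.6]
ft_force: [0.4, -0.1, -1.9]
finger_gap: 29.0
```

Emit:
servo_tool --pt "20 0 0 0 0 0 0.14" --pt "20 0 0 0 0 0 0.14" --pt "20 0 0 0 0 0 0.14" --pt "20 0 0 0 0 0 0.14" --pt "20 0 0 0 0 0 0.14" --pt "20 0 0 0 0 0 0.14" --pt "20 0 0 0 0 0 0.14" --pt "20 0 0 0 0 0 0.14" --pt "20 0 0 0 0 0 0.14" --pt "20 0 0 0 0 0 0.14"

```text
time: 36.15
tool_pos: [644.5, -49.4, 73.1]
tcp_rot: [-179.8, -0.2, 93.3]
ft_force: [0.7, 0.0, -0.5]
finger_gap: 29.6
```

Emit:
servo_tool --pt "20 0 0 0 0 0 0.14" --pt "20 0 0 0 0 0 0.14" --pt "20 0 0 0 0 0 0.14" --pt "20 0 0 0 0 0 0.14" --pt "20 0 0 0 0 0 0.14" --pt "20 0 0 0 0 0 0.14"

```text
time: 36.75
tool_pos: [644.4, -49.3, 73.1]
tcp_rot: [-179.6, 0.0, 43.1]
ft_force: [-0.4, 0.4, -2.1]
finger_gap: 28.7
```

Emit:
servo_tool --pt "20 0 0 0 0 0 0.14" --pt "20 0 0 0 0 0 0.12" --pt "20 0 0 0 0 0 0.06" --pt "20 0 0 0 0 0 0.04" --pt "20 0 0 0 0 0 0"

```text
time: 37.25
tool_pos: [644.2, -49.4, 73.2]
tcp_rot: [-179.7, 0.2, 21.6]
ft_force: [-0.5, 0.6, -2.5]
finger_gap: 29.0
```

```bash
python3 -c "
from h import *
s=st();print(s['wrist_torque'])"
```

```text
t 37.25 pos [644.2 -49.4  73.2] rpy [-179.7    0.2   21.6] F [-0.5  0.6 -2.5] gap 29.0 q [-9.  21.6 85.7  0.1 73.1 59.4]
[-0.13621607 -0.09987313  1.75792255]
```

Emit:
servo_tool --pt "48 0 0 0 0 0 0" --pt "48 0 0 0 0 0 0" --pt "48 0 0 0 0 0 0" --pt "48 0 0 -30 0 0 0" --pt "48 0 0 -40 0 0 0" --pt "48 -20 0 -40 0 0 0" --pt "48 -40 10 -20 0 0 0" --pt "48 -40 10 0 0 0 0" --pt "48 0 0 0 0 0 0"

```text
time: 38.15
tool_pos: [556.9, -107.1, 208.7]
tcp_rot: [-179.7, 0.2, 21.8]
ft_force: [0.6, 0.1, -0.8]
finger_gap: 47.9
```

```bash
python3 - <<'E'
from h import *
s=st(); im=snapshot('wrist'); h=cv2.cvtColor(im,cv2.COLOR_BGR2HSV)
g=cv2.inRange(h,(12,110,60),(28,255,255)); n,l,S,c=cv2.connectedComponentsWithStats(g)
tn=proj('wrist',(644.5,-49.7,94),s); i=min((i for i in range(1,n) if S[i,4]>150),key=lambda i:np.hypot(*(c[i]-tn)))
cn,_=cv2.findContours((l==i).astype('uint8'),0,2); hull=cv2.approxPolyDP(cv2.convexHull(max(cn,key=len)),3,True)[:,0]
P=np.array([ray('wrist',p,94,s)[:2] for p in hull]); v=P-P.mean(0); print('nut',tn,c[i],S[i],'\nvertex angles mod 60',np.degrees(np.arctan2(v[:,1],v[:,0])).round()%60,'expect',(-3.7-149+90+30)%60)
d=(im.max(2)<45).astype('uint8'); n,l,S,c=cv2.connectedComponentsWithStats(d)
print('knob exp',proj('wrist',(639.7,-124.5,87),s),proj('wrist',(639.7,-124.5,60),s),[(S[j].tolist(),c[j].round().tolist()) for j in range(1,n) if 80<S[j,4]<3000])
th=np.radians(-3.7); Rr=np.array([[np.cos(th),-np.sin(th)],[np.sin(th),np.cos(th)]]); o=np.array([634.8,-199.4])
for y in (64,-64):
  for x in (-36,36): print('stub exp',x,y,proj('wrist',[*(o+Rr@[x,y]),38],s).round())
E
```

```text
t 38.15 pos [ 556.9 -107.1  208.7] rpy [-179.7    0.2   21.8] F [ 0.6  0.1 -0.8] gap 47.9 q [-16.1   3.4  92.    0.1  85.   52.1]
nut [247.97718688  57.02843231] [246.47732558  56.99244186] [ 222   28   48   58 1720] 
vertex angles mod 60 [22. 30. 27. 38. 35. 12. 19.] expect 27.30000000000001
knob exp [345.6484628  107.61648181] [339.42108583 108.03448468] [([345, 55, 66, 45, 911], [369.0, 74.0]), ([104, 87, 11, 37, 179], [110.0, 108.0]), ([329, 94, 26, 22, 442], [341.0, 105.0]), ([435, 106, 36, 25, 159], [449.0, 118.0]), ([469, 123, 43, 33, 799], [492.0, 138.0]), ([306, 133, 39, 35, 794], [325.0, 151.0]), ([98, 144, 15, 43, 266], [106.0, 167.0]), ([427, 193, 40, 35, 782], [447.0, 210.0]), ([35, 210, 19, 39, 349], [44.0, 229.0]), ([100, 257, 11, 36, 120], [106.0, 275.0])]
stub exp -36 64 [327. 153.]
stub exp 36 64 [368.  73.]
stub exp -36 -64 [453. 215.]
stub exp 36 -64 [499. 142.]
```

```bash
python3 -c "
from h import *
print(hand_in())"
```

```text
the job is handed in; nothing more can be done
None
```

I did every step in the required order and handed the job in at about 38 s of the 200 s allowed. `hand_in` gave no verdict, so the outcome rests on the checks below.

**What I did**
- **Nut and bar out:** I slackened the nut anticlockwise until it hit its stop, then swung the bar right aside to its stop.
- **Filters:** Only two were on the bench. One had been knocked aside early on, so I located it again before gripping. In the pictures, both had their stepped end facing the robot. I turned each half round and laid one in nest 1 and one in nest 3, with the step in the far notch.
- **Bar and nut back:** I swung the bar back across the row to its stop, then turned the nut clockwise until it was tight.

**Last checks**
- **Filters:** Both went down to plate height, without stopping the roughly 4 mm high that a wrong end would cause. I did not measure their height again after letting go. The final picture put the filter in nest 1 within a few pixels of its expected place. The one in nest 3 appeared 5 to 8 pixels off, and I put that down to the camera's slanted view.
- **Bar:** The picture showed the bar across the row, with its knob at the position for 0 rad.
- **Nut:** It stopped with 1.8 N m of torque at the angle expected for 2.6 rad. A check of its corners in the picture was rough but agreed.
- **Jar:** I kept away from all the glassware, but I did not check the jar separately at the end.

The gripper was clear of everything when I handed in.

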